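Fetch the sharpening stone from behind the bottles

TASK

The chisel needs honing, but the sharpening stone lies at the back of the blue tray behind the squeeze bottle, the oil can and the jar. First stand all three of these upright on the cardboard sheet, then take the stone out and lay it flat in the stone holder, between its end stops, and finally put the bottle, the can and the jar back upright, each in the very well of the tray that it came from. Set everything down gently, let nothing fall over, and leave the chisel, the mallet and the ear defenders where they are.

Things in the scene. Friction and masses are not known exactly. Their poses are not given: they have to be found in the camera images.
- squeeze_bottle: Loose. Tallest and slimmest of the three containers: white plastic bottle, grey cap, body diameter 62, height 160 mm, about 0.35 kg. Its top 130 to 160 mm up is a straight round cap, diameter 30 mm: grip it there from above, fingertips above 130 mm. Round; origin at the centre of its underside, z up. Starts in any one of the tray's wells.
- oil_can: Loose. Middle-sized bare metal can, sloping shoulder, black screw cap, body diameter 66, height 146 mm, about 0.45 kg. Its top 118 to 146 mm up is a straight round cap, diameter 36 mm: grip it there from above, fingertips above 118 mm. Round; origin at the centre of its underside, z up. Starts in any one of the tray's wells.
- jar: Loose. Shortest and stoutest: amber jar, blank paper label, broad black lid, body diameter 68, height 117 mm, about 0.4 kg. Its top 87 to 117 mm up is a straight round cap, diameter 52 mm: grip it there from above, fingertips above 87 mm. Round; origin at the centre of its underside, z up. Starts in any one of the tray's wells.
- stone: Loose. Sharpening stone, bar 200 x 50 x 25 mm thick, grey below, brick above, 0.55 kg. Origin: centre of underside; x along its length, z up. Starts along the tray's back, underside 14 mm above the table on ribs, 3 to 14 mm behind the containers. With these away, grip it from above across its width at mid-length, fingertips 14 mm or more above the table.
- tray: Fixed. Blue tray, 165 (x) x 270 (y) x 10 mm high. Origin: centre of underside, x to its back, away from the robot, z up. In front three round wells, 80 mm across, floor 4 mm above the table, 6 mm deep, centres x = -35.5, y = -86, 0, +86 mm. Behind them the stone, centre near x = 31, y = 0 mm, on two ribs 14 mm high at y = -65, +65 mm; rim 10 mm high.
- sheet: Fixed. Flat brown cardboard sheet, 250 (x) x 150 (y) x 4 mm thick: the side area where the three containers are stood meanwhile; room for all three in a row along its x, e.g. at x = -80, 0, +80 mm. Origin at the centre of its underside, z up.
- holder: Fixed. Stone holder: black base 236 (x) x 80 (y) mm; two rubber pads carry the stone's underside 14 mm above the table. At each end an aluminium stop with two short side cheeks, 26 mm high: 216 mm between stops, 68 mm between cheeks, cheeks 30 mm long, sides open between them. Origin: centre of underside, x along its length, z up. Stone lies lengthwise, either way round.
- chisel: Loose bystander, leave alone: wood chisel with amber handle, 265 mm long, about 30 mm high, lying on the far side of the bench. Origin at table height under the front end of the handle, x axis towards the cutting edge.
- mallet: Loose bystander, leave alone: orange mallet lying on its side on the far side of the bench, head 105 x 56 mm, 290 mm long, 60 mm high. Origin at table height under the head's centre, the handle runs along its -x.
- earmuffs: Loose bystander, leave alone: black ear defenders with a blue stripe, two cups and a headband, about 150 x 160 mm, 92 mm high, on the far side of the bench. Origin at table height midway between the cups.
Things that resemble listed ones, but are neither listed nor needed, are in the scene too. Leave any green or purple look-alike of the squeeze_bottle alone.

How it is judged (in metres and radians):
On the way, in this order (a step that is already met when the one before it is completed fails the run):
1. squeeze bottle, oil can and jar all stand upright on the cardboard sheet (centres at least 10 mm inside its edges), the stone still lying in the tray (within 30 mm of its start) (x of squeeze_bottle in the frame of sheet between -0.115 and 0.115 m and y of squeeze_bottle in the frame of sheet between -0.065 and 0.065 m and z of each of squeeze_bottle, oil_can, jar in the frame of sheet below 0.01 m and angle between each of squeeze_bottle, oil_can, jar's own z axis and vertical below 0.06 rad and linear speed of each of squeeze_bottle, oil_can, jar below 0.03 m/s and x of oil_can in the frame of sheet between -0.115 and 0.115 m and y of oil_can in the frame of sheet between -0.065 and 0.065 m and x of jar in the frame of sheet between -0.115 and 0.115 m and y of jar in the frame of sheet between -0.065 and 0.065 m and distance of stone from where it was at the start of the episode below 0.03 m), for 0.2 s.
2. the stone lies flat in the holder (x of stone in the frame of holder between -0.012 and 0.012 m and y of stone in the frame of holder between -0.012 and 0.012 m and z of stone in the frame of holder below 0.019 m and angle between stone's own z axis and vertical below 0.05 rad and angle between the x axis of stone and the x axis of holder, either way round below 0.12 rad and linear speed of stone below 0.02 m/s), for 0.2 s.
At the end, for the whole second after the job is handed in: Stone flat and at rest in the holder: centre within 12 mm of the holder's centre along and across, within 0.12 rad of its length, underside below 19 mm. Bottle, can and jar each upright (0.05 rad), at rest, within 15 mm of where it stood at the start, in its own well (all of step 2 and distance of each of squeeze_bottle, oil_can, jar from where it was at the start of the episode below 0.015 m and angle between each of squeeze_bottle, oil_can, jar's own z axis and vertical below 0.05 rad and linear speed of each of squeeze_bottle, oil_can, jar below 0.02 m/s); the robot touches nothing.
It fails at once if the chisel, the mallet or the ear defenders are pushed more than 30 mm (distance of any of chisel, mallet, earmuffs from where it was at the start of the episode above 0.03 m).
It fails at once if the bottle, the can or the jar is tipped over (angle between any of squeeze_bottle, oil_can, jar's own z axis and vertical above 0.6 rad).
It fails at once if the bottle, the can, the jar or the stone is dropped (comes down to its resting place faster than 0.6 m/s) ((height (world z) of squeeze_bottle below 0.012 m and linear speed of squeeze_bottle above 0.6 m/s) or (height (world z) of oil_can below 0.012 m and linear speed of oil_can above 0.6 m/s) or (height (world z) of jar below 0.012 m and linear speed of jar above 0.6 m/s) or (height (world z) of stone below 0.022 m and linear speed of stone above 0.6 m/s)).
It also fails if it takes over 147 s, if anything falls off the work surface, if the arm or the gripper's body presses on something with over 40 N, if the wrist force passes 120 N, or if a joint passes its speed limit or range.

ROBOT

A 6-joint arm with a two-finger parallel gripper is mounted at the origin on the work surface. World frame = base frame: x ahead of the robot, y to its left, z up, the work surface at z = 0. Lengths are in mm, angles in rad, forces in N, time in s.
With the tool pointing down it reaches from about 275 to 1000 mm from the base axis. Payload 8.4 kg.
Tool frame: the origin (TCP) lies between the finger pads; the fingertips stand 22 mm ahead of it and the grasp point (between the pads) lies 3 mm ahead of it; z points along the fingers, y is the line along which they close (so a half turn about z gives the same grasp; the last joint's range is limited). The gripper opens to 85 mm and grips with 20 to 120 N. Pads are 22 mm wide; open, the fingers measure 114 mm over their backs; the gripper's body (76 mm by 85 mm) begins 54 mm behind the grasp point. The pads swing forward as they close: fully open they stand 13 mm farther back than shut.
Start: joints at [1.269, 0.353, 1.633, -0, 1.155, -0.002], TCP at [184.579, 597.125, 220.881] pointing down, gripper open.
Joint ranges: [-2.63, 2.63], [-0.92, 2.1], [0.06, 2.66], [-1.3, 4.44], [0, 2.69], [-3.02, 3.02]. Speed limits (rad/s): [2.22, 2.22, 2.79, 3.14, 3.14, 3.14].

INTERFACE

Orientations are given as [roll, pitch, yaw] about the fixed x, y, z axes, in that order (R = Rz(yaw) Ry(pitch) Rx(roll)).
In Python, from rig import r, grab_frame gives the robot as it stands.
- The arm moves only by the shell command python3 -m inch 'ROWS' [FORCE]. ROWS is JSON, a list of rows, each a list of 7 numbers: the turn, a rotation vector about the tool's x, y, z as a fraction of full scale, then the shift along the tool's x, y, z as a fraction of full scale, then the closure, from 0 (fully open) to 1 (shut). In form: [[rx, ry, rz, dx, dy, dz, fingers], ...]. A call has 1 to 8 rows; each row shifts and turns the commanded pose from where the row before left it, along the tool's axes as they then stand; what a row does not reach is not made up. Full scale, the value 1, is 2.5 cm for a shift and pi rad for a turn. A row lasts 1/12 s, in which the tool goes at most 41.7 mm and 7.16 degrees, less where a joint would pass 70% of its speed; a pose out of reach is approached as far as the arm can. A call with a number of a shift or a turn outside -1 to 1 is refused whole. A call with a gripper value outside its range is refused whole. The fingers move at their own pace and stop on an object; FORCE is the grip in N (left out, the last holds). Time passes only in rows, so rows that do not move let the fingers close. It gives the time, the measured TCP pose, the force, the opening and the grip force at its end, in the units of the state.
- r.sense(): the state, without advancing time (a new reading comes with each control period).
- grab_frame(name): name is "side" or "top"; returns a dict with "pixels" (400x640x3 uint8, red, green, blue), "z_map" (400x640 float32, mm along the optical axis (not along the pixel's ray), 0 where there is no reading), "vertical_fov" (degrees; the focal length in pixels is half the picture's height over the tangent of half this angle, whatever the lens; pixels are square), "cx", "cy" (the principal point, pixels), "cam_to_world" (4x4, takes a point from camera to world coordinates). Camera axes: x right, y down, z forward; pixel columns grow to the right and rows downward; lengths in mm; the calibration is good to about 2 mm. A picture is of the moment at which its call begins.
- r.sign_off(): hands the job in; it is judged then, once.
The state is a dict: "clock": time; "qpos": joint angles; "qvel": joint speeds; "joint_efforts": joint torques, N m; "eef_pos": TCP position; "tcp_rot": TCP orientation; "contact_force": force on the tool from outside, world axes, zero at the start; "wrist_torque": the same for the moment, N m; "opening": opening from 0.0 (shut) to 1.0 (fully open); "grasp_force": force on a finger pad.
Only numpy, scipy, OpenCV 4.12 (cv2) and the standard library are available. Lean on these libraries where they do the work, as an engineer would, in place of code of your own. Each camera call takes 0.05 s, during which the arm holds its last target. There are 200 camera calls.

## Working session

There is one attempt and no reset: what is moved stays moved. The work goes in short steps, Python scripts to look and compute and a shell command to move; the robot and the scene stay as the last step left them, time stands still between calls to the robot, and variables do not carry over. Pictures are saved under pics/ and viewed, at most 14 in all, crops included, and the job is handed in when it is done.

```bash
ls; mkdir -p pics
cat > h.py <<'E'
from rig import r, grab_frame
import numpy as np, cv2
def save(f,n,box=None,s=1):
    im=f["pixels"]
    if box: x0,y0,x1,y1=box; im=im[y0:y1,x0:x1]
    im=cv2.resize(im,None,fx=s,fy=s,interpolation=cv2.INTER_CUBIC)
    cv2.imwrite("pics/"+n,cv2.cvtColor(np.ascontiguousarray(im),cv2.COLOR_RGB2BGR))
def foc(f): return 200/np.tan(np.radians(f["vertical_fov"])/2)
def ray(f,u,v,z):
    M=np.array(f["cam_to_world"]); d=M[:3,:3]@np.array([(u-f["cx"])/foc(f),(v-f["cy"])/foc(f),1]); o=M[:3,3]
    return o+d*(z-o[2])/d[2]
def cloud(f):
    M=np.array(f["cam_to_world"]); v,u=np.mgrid[:400,:640]; z=f["z_map"]
    P=np.stack([(u-f["cx"])/foc(f)*z,(v-f["cy"])/foc(f)*z,z],-1)
    P=P@M[:3,:3].T+M[:3,3]; P[z==0]=np.nan
    return P
E
python3 - <<'E'
from h import *
for n in("side","top"):
    f=grab_frame(n); save(f,n+"0.png"); print(n,f["vertical_fov"],f["cx"],f["cy"],np.array(f["cam_to_world"]).round(3).tolist(),(f["z_map"]>0).mean()); np.save(n+"0.npy",f,allow_pickle=True)
s=r.sense(); print(s)
E
```

```text
pics
side 57.14685094237891 315.081229853867 196.87466233800635 [[0.873, -0.362, 0.328, 267.929], [-0.488, -0.633, 0.601, -631.296], [-0.01, -0.685, -0.729, 721.254], [0.0, 0.0, 0.0, 1.0]] 0.99619921875
top 56.00024915908671 322.91082882135987 199.36209744581203 [[0.018, -0.99, 0.138, 426.078], [-1.0, -0.02, -0.015, -66.863], [0.018, -0.138, -0.99, 1066.942], [0.0, 0.0, 0.0, 1.0]] 0.99588671875
{'clock': 0.1, 'qpos': array([ 1.26859338e+00,  3.53624765e-01,  1.63406749e+00,  4.99720512e-05,
        1.15518558e+00, -2.37745699e-03]), 'qvel': array([ 3.60356821e-04, -2.38154566e-04, -1.25527403e-03,  4.44146578e-05,
       -3.16695602e-04,  1.42118042e-04]), 'joint_efforts': array([ 1.80489627e-03, -6.06357837e+01, -3.42819071e+01,  3.96081180e-05,
        3.98006159e-03, -1.05755097e-05]), 'eef_pos': array([184.43508862, 596.70319844, 220.20479713]), 'tcp_rot': array([-3.14030758e+00, -4.87473043e-05,  2.84174693e+00]), 'contact_force': array([ 0.19627635, -0.50820636,  0.23639159]), 'wrist_torque': array([-0.030197  , -0.02169231, -0.05545471]), 'grasp_force': 0.0, 'opening': 1.0010399694915355}
```

View pics/top0.png

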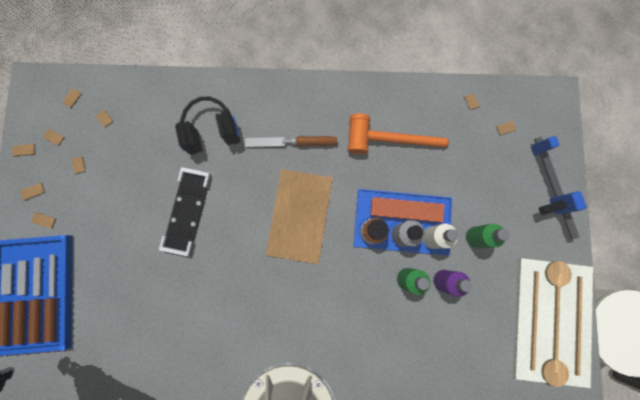

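View pics/side0.png

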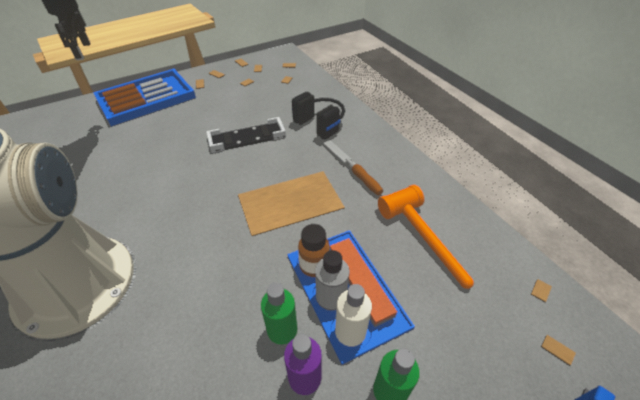

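The top view shows the jar at (375,231), the can at (408,233) and the white bottle with the grey cap at (441,236), all in the tray. The stone is at (408,209), the sheet at (300,216) and the holder at (185,212). Bottle candidates are white (441,236), green (487,235) and (413,281), and purple (452,283). Only the white one fits. I'll confirm that in a crop and measure.

Run:
```python
from h import *
t=np.load("top0.npy",allow_pickle=True).item(); s=np.load("side0.npy",allow_pickle=True).item()
save(s,"crop.png",(230,200,450,400),3)
P={"top":cloud(t),"side":cloud(s)}
# cap tops
for nm,h,seed,uv in(("jar",121,"top",(375,231)),("can",150,"top",(408,233)),("bottle",164,"top",(441,236))):
    for c,f in(("top",t),("side",s)):
        Q=P[c]
        if c=="top": g=ray(t,*uv,h)
        m=(abs(Q[...,2]-h)<5)&(np.hypot(Q[...,0]-g[0],Q[...,1]-g[1])<45)
        n,l,st,ce=cv2.connectedComponentsWithStats(m.astype(np.uint8))
        k=1+np.argmax(st[1:,4]); q=Q[l==k]
        (x,y),rad=cv2.minEnclosingCircle(q[:,:2].astype(np.float32))
        (u,v)=ce[k]
        print(nm,c,len(q),q.mean(0).round(1),(round(x,1),round(y,1),round(rad,1)),"px",ce[k].round(1),"ray",ray(f,u,v,h).round(1))
# planar things
def rect(f,m,z,nm):
    n,l,st,ce=cv2.connectedComponentsWithStats(m.astype(np.uint8)); k=1+np.argmax(st[1:,4])
    v,u=np.nonzero(l==k); p=np.array([ray(f,a,b,z)[:2] for a,b in zip(u,v)],np.float32)
    (c,wh,a)=cv2.minAreaRect(p); print(nm,len(p),np.round(c,1),np.round(wh,1),round(a,1),"mean",p.mean(0).round(1))
for c,f in(("top",t),("side",s)):
    hsv=cv2.cvtColor(f["pixels"],cv2.COLOR_RGB2HSV).astype(int); H,S,V=hsv[...,0],hsv[...,1],hsv[...,2]; W=P[c]; X,Y=W[...,0],W[...,1]
    g=ray(t,300,216,4); rect(f,(H>8)&(H<25)&(S>60)&(np.hypot(X-g[0],Y-g[1])<170),4,"sheet "+c)
    g=ray(t,408,209,39); rect(f,((H<10)|(H>175))&(S>110)&(abs(X-g[0])<40)&(abs(Y-g[1])<120)&(W[...,2]>30)&(W[...,2]<46),39,"stone "+c)
    g=ray(t,405,220,10); rect(f,(H>100)&(H<125)&(S>120)&(np.hypot(X-g[0],Y-g[1])<200),10,"tray "+c)
    g=ray(t,185,212,26); d=(np.hypot(X-g[0],Y-g[1])<150)
    rect(f,d&(W[...,2]>6)&(W[...,2]<40)&((V<70)|(V>150)),20,"holder "+c)
    m=d&(V>150)&(W[...,2]>18)
    n,l,st,ce=cv2.connectedComponentsWithStats(m.astype(np.uint8))
    for k in range(1,n):
        if st[k,4]>20: print("stop",c,st[k,4],ce[k].round(1),st[k,:4], ray(f,*ce[k],26).round(1))
    q=W[d&(V>150)&(W[...,2]>18)]; print(q.mean(0))
```

```text
jar top 326 [ 484.8 -220.3  121.3] (485.3, -220.8, 25.8) px [377.7 229.3] ray [ 484.8 -220.3  121. ]
jar side 414 [ 485.4 -224.3  120.9] (486.1, -221.9, 27.0) px [313.5 233.5] ray [ 485.3 -224.5  121. ]
can top 171 [ 477.8 -307.6  150. ] (477.9, -307.9, 17.9) px [415.2 232.1] ray [ 477.8 -307.6  150. ]
can side 267 [ 478.4 -311.4  149.9] (479.7, -309.8, 18.5) px [332.9 258. ] ray [ 478.3 -311.5  150. ]
bottle top 117 [ 472.2 -391.8  163.9] (471.9, -392.4, 14.5) px [451.6 234.8] ray [ 472.2 -391.8  164. ]
bottle side 225 [ 472.5 -395.4  164.1] (473.1, -394.6, 14.6) px [356.  291.4] ray [ 472.5 -395.4  164. ]
sheet top 4623 [527.  -16.5] [150.2 249.9] 81.8 mean [525.  -16.1]
stone top 1179 [ 545.9 -315.3] [195.4  46.9] 85.5 mean [ 545.8 -315.5]
tray top 1914 [ 515.4 -309.9] [269.  164.4] 85.7 mean [ 522.1 -287.2]
holder top 1908 [539.2 296.1] [ 85.6 225.2] 82.3 mean [539.2 296.8]
stop top 160 [193.2 173.9] [177 167  32  20] [635.9 282.5  26. ]
stop top 178 [173.3 248.4] [159 236  32  20] [427.7 322.9  26. ]
[526.26697142 303.85865299  25.83100918]
sheet side 4011 [527.1 -18.2] [153.4 250.8] 81.9 mean [522.5 -21.4]
stone side 786 [ 545.3 -319.3] [200.2  50.1] 85.7 mean [ 547.5 -357.1]
tray side 2950 [ 515.  -311.9] [271.4 165.7] 85.9 mean [ 503.1 -358.1]
holder side 855 [515.5 286.5] [105.6 224.1] 68.7 mean [516.7 288.1]
stop side 86 [278.6 124. ] [268 117  18  16] [636.3 279.3  26. ]
stop side 83 [211.9 137.2] [207 128  15  19] [428.6 319.9  26. ]
[534.701753   300.7347699   25.23665154]
```

View pics/crop.png

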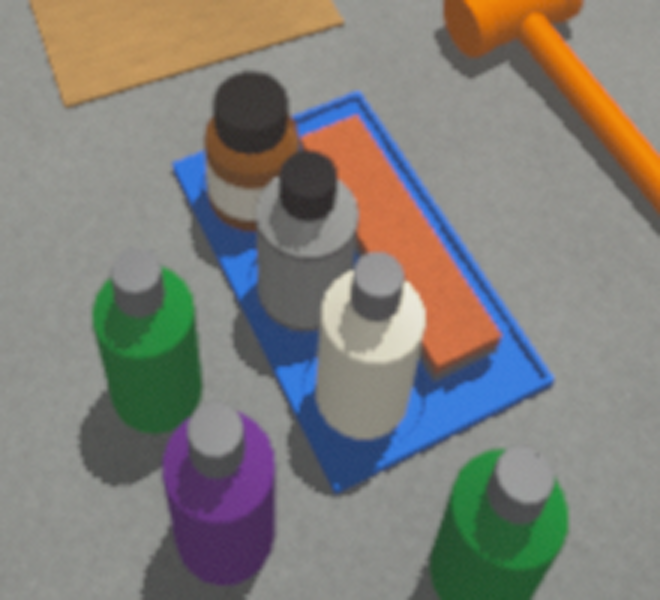

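The crop confirms the white bottle with the grey cap stands in the nearest well, and the look-alikes are coloured and stand outside the tray. The heights (121, 150 and 164) and the sheet, tray and stone sizes all match the description. Next I'll add a helper that works out the distances.

```bash
cat > go.py <<'E'
# go.py x y z yaw_deg [x y z yaw ...]: turn (fraction) then shift (full-scale units) in the turned tool frame, leg by leg
import sys; from rig import r; import numpy as np
s=r.sense(); p=np.array(s["eef_pos"]); yaw=np.degrees(s["tcp_rot"][2])
print("t",round(s["clock"],1),"at",p.round(1),"rpy",np.degrees(s["tcp_rot"]).round(1),"F",np.round(s["contact_force"],1),"open",round(s["opening"],2),"grip",round(s["grasp_force"],1),"q6",round(s["qpos"][5],2))
a=list(map(float,sys.argv[1:]))
for i in range(0,len(a),4):
    t=np.array(a[i:i+3]); ny=a[i+3]; c,n=np.cos(np.radians(ny)),np.sin(np.radians(ny)); d=t-p
    print("rz %.3f  dx %.2f dy %.2f dz %.2f"%(-((ny-yaw+180)%360-180)/180,(c*d[0]+n*d[1])/25,(n*d[0]-c*d[1])/25,-d[2]/25)); p,yaw=t,ny
E
python3 go.py 472.5 -393.5 260 85.7 472.5 -393.5 160 85.7
```

```text
t 0.1 at [184.4 596.7 220.2] rpy [-179.9   -0.   162.8] F [ 0.2 -0.5  0.2] open 1.0 grip 0.0 q6 -0.0
rz 0.428  dx -38.63 dy 14.46 dz -1.59
rz -0.000  dx 0.00 dy 0.00 dz 4.00
```

```bash
python3 -m inch '[[0,0,0.0389,0,0,-0.2,0],[0,0,0.0389,0,0,-0.2,0],[0,0,0.0389,0,0,-0.2,0],[0,0,0.0389,0,0,-0.2,0],[0,0,0.0389,0,0,-0.2,0],[0,0,0.0389,0,0,-0.2,0],[0,0,0.0389,0,0,-0.2,0],[0,0,0.0389,0,0,-0.2,0]]' 50
python3 -m inch '[[0,0,0.0389,0,0,0,0],[0,0,0.0389,0,0,0,0],[0,0,0.0389,0,0,0,0]]'
python3 -m inch '[[0,0,0,-0.966,0.36,0,0],[0,0,0,-0.966,0.36,0,0],[0,0,0,-0.966,0.36,0,0],[0,0,0,-0.966,0.36,0,0],[0,0,0,-0.966,0.36,0,0],[0,0,0,-0.966,0.36,0,0],[0,0,0,-0.966,0.36,0,0],[0,0,0,-0.966,0.36,0,0]]'
python3 -m inch '[[0,0,0,-0.966,0.36,0,0],[0,0,0,-0.966,0.36,0,0],[0,0,0,-0.966,0.36,0,0],[0,0,0,-0.966,0.36,0,0],[0,0,0,-0.966,0.36,0,0],[0,0,0,-0.966,0.36,0,0],[0,0,0,-0.966,0.36,0,0],[0,0,0,-0.966,0.36,0,0]]'
python3 go.py 472.5 -393.5 260 85.7 472.5 -393.5 160 85.7
```

```text
clock: 0.77
eef_pos: [184.5, 596.8, 260.7]
tcp_rot: [-3.141, 0.001, 1.858]
contact_force: [0.4, -0.3, -0.7]
opening: 0.997
grasp_force: 0.0
clock: 1.02
eef_pos: [184.5, 596.9, 260.6]
tcp_rot: [-3.141, 0.001, 1.491]
contact_force: [-0.3, -0.7, -0.3]
opening: 0.997
grasp_force: 0.0
clock: 1.68
eef_pos: [242.2, 397.7, 260.6]
tcp_rot: [-3.141, 0.001, 1.498]
contact_force: [0.4, 0.2, -0.0]
opening: 1.0
grasp_force: 0.0
clock: 2.35
eef_pos: [299.8, 199.9, 260.7]
tcp_rot: [-3.141, 0.0, 1.498]
contact_force: [-0.8, 0.4, 1.2]
opening: 0.997
grasp_force: 0.0
t 2.4 at [299.8 199.9 260.7] rpy [-180.     0.    85.8] F [-0.8  0.4  1.2] open 1.0 grip 0.0 q6 0.66
rz 0.001  dx -23.15 dy 8.67 dz 0.03
rz -0.000  dx 0.00 dy 0.00 dz 4.00
```

Tracking is accurate, so I'll continue to above the bottle.

```bash
python3 -m inch '[[0,0,0,-0.965,0.361,0,0],[0,0,0,-0.965,0.361,0,0],[0,0,0,-0.965,0.361,0,0],[0,0,0,-0.965,0.361,0,0],[0,0,0,-0.965,0.361,0,0],[0,0,0,-0.965,0.361,0,0],[0,0,0,-0.965,0.361,0,0],[0,0,0,-0.965,0.361,0,0]]'>/dev/null
python3 -m inch '[[0,0,0,-0.965,0.361,0,0],[0,0,0,-0.965,0.361,0,0],[0,0,0,-0.965,0.361,0,0],[0,0,0,-0.965,0.361,0,0],[0,0,0,-0.965,0.361,0,0],[0,0,0,-0.965,0.361,0,0],[0,0,0,-0.965,0.361,0,0],[0,0,0,-0.965,0.361,0,0]]'>/dev/null
python3 -m inch '[[0,0,0,-0.965,0.361,0,0],[0,0,0,-0.965,0.361,0,0],[0,0,0,-0.965,0.361,0,0],[0,0,0,-0.965,0.361,0,0],[0,0,0,-0.965,0.361,0,0],[0,0,0,-0.965,0.361,0,0],[0,0,0,-0.965,0.361,0,0],[0,0,0,-0.965,0.361,0,0]]'>/dev/null
python3 -m inch '[[0,0,0,0,0,0,0],[0,0,0,0,0,0,0]]'>/dev/null
python3 go.py 472.5 -393.5 260 85.7 472.5 -393.5 160 85.7
python3 - <<'E'
from h import *
f=grab_frame("side"); save(f,"a.png",(250,170,450,350),4)
E
```

```text
t 4.5 at [ 473.3 -392.7  260. ] rpy [-179.9   -0.    85.7] F [-0.2  0.7 -0.2] open 1.0 grip 0.0 q6 -0.62
rz 0.000  dx -0.04 dy -0.03 dz 0.00
rz -0.000  dx 0.00 dy 0.00 dz 4.00
```

View pics/a.png

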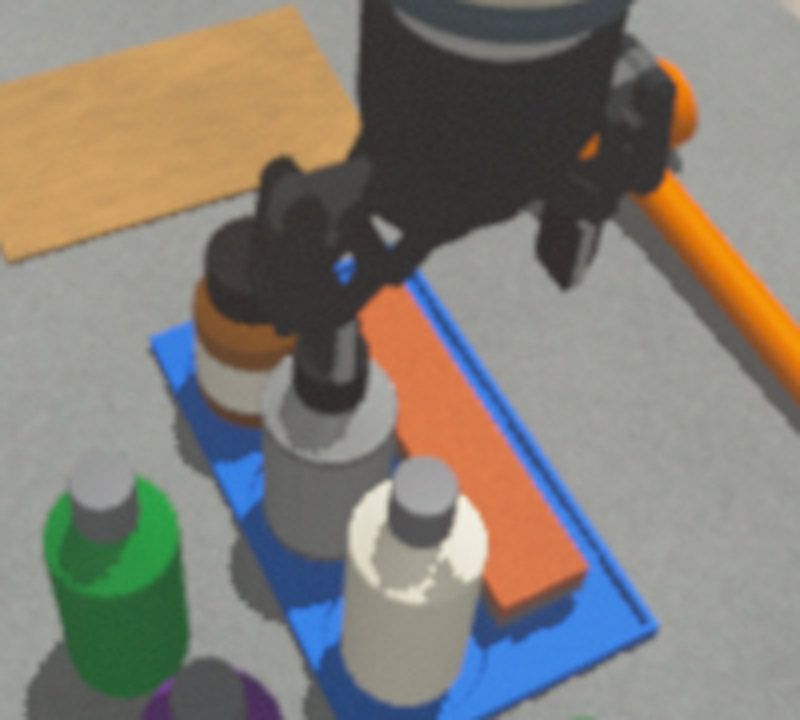

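The view shows the fingers straddling the bottle's line along x at about (300–560, 250–300) in the crop, and the other containers are clear. I'll descend, close and lift 100 mm.

```bash
python3 -m inch '[[0,0,0,-0.04,-0.03,0.7,0],[0,0,0,0,0,0.7,0],[0,0,0,0,0,0.7,0],[0,0,0,0,0,0.7,0],[0,0,0,0,0,0.5,0],[0,0,0,0,0,0.4,0],[0,0,0,0,0,0.3,0],[0,0,0,0,0,0,0]]' 50
python3 -m inch '[[0,0,0,0,0,0,0.6],[0,0,0,0,0,0,1],[0,0,0,0,0,0,1],[0,0,0,0,0,0,1],[0,0,0,0,0,0,1],[0,0,0,0,0,0,1],[0,0,0,0,0,0,1],[0,0,0,0,0,0,1]]' 50
python3 go.py
```

```text
clock: 5.23
eef_pos: [472.1, -392.2, 159.6]
tcp_rot: [-3.14, -0.001, 1.498]
contact_force: [-0.4, -0.2, 0.0]
opening: 1.001
grasp_force: 0.0
clock: 5.9
eef_pos: [472.8, -393.1, 161.0]
tcp_rot: [3.141, 0.0, 1.497]
contact_force: [0.2, 0.2, -0.1]
opening: 0.003
grasp_force: 0.0
t 5.9 at [ 472.8 -393.1  161. ] rpy [180.    0.   85.8] F [ 0.2  0.2 -0.1] open 0.0 grip 0.0 q6 -0.62
```

The fingers shut fully without gripping anything, so I'll look before moving.

Run:
```python
from h import *
f=grab_frame("side"); a=f; t=grab_frame("top"); np.save("side1.npy",f,allow_pickle=True); np.save("top1.npy",t,allow_pickle=True)
A=cv2.resize(f["pixels"][170:370,230:450],None,fx=3,fy=3)[:600]; B=cv2.resize(t["pixels"][150:320,330:530],None,fx=3,fy=3)
cv2.imwrite("pics/b.png",A[:,:,::-1]); cv2.imwrite("pics/c.png",B[:,:,::-1])
```

```text
(no output)
```

View pics/b.png

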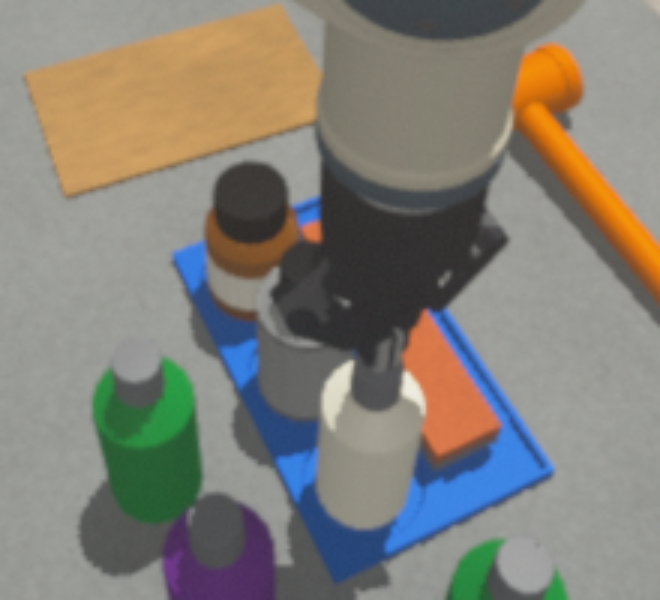

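In the crop the shut fingertips end at about (390,365), right at the top of the cap. I'll check in depth where they really are.

Run:
```python
from h import *
for n in("side","top"):
    f=np.load(n+"1.npy",allow_pickle=True).item(); M=np.linalg.inv(np.array(f["cam_to_world"]))
    for p in((472.8,-393.1,138),(472.8,-393.1,164),(472.8,-393.1,158)):
        c=M[:3,:3]@p+M[:3,3]; print(n,p,(c[:2]/c[2]*foc(f)+[f["cx"],f["cy"]]).round(1),c[2].round(1))
f=np.load("side1.npy",allow_pickle=True).item();P=cloud(f)
for v in range(278,312,3): print(v,[tuple(int(a) if a==a else 0 for a in P[v,u]) for u in range(346,370,4)])
t=np.load("top1.npy",allow_pickle=True).item(); Q=cloud(t); m=(np.hypot(Q[...,0]-473,Q[...,1]+393)<60)&(Q[...,2]>60); print(m.sum(), np.nanmin(Q[m][:,2]),Q[m].mean(0))
```

```text
side (472.8, -393.1, 138) [354.4 297.8] 635.4
side (472.8, -393.1, 164) [355.4 290.3] 616.5
side (472.8, -393.1, 158) [355.2 292.1] 620.9
top (472.8, -393.1, 138) [448.4 235. ] 931.3
top (472.8, -393.1, 164) [452.1 234.5] 905.5
top (472.8, -393.1, 158) [451.3 234.7] 911.5
278 [(448, -395, 227), (454, -397, 225), (457, -403, 231), (464, -404, 227), (476, -400, 210), (478, -406, 218)]
281 [(443, -403, 234), (450, -403, 228), (458, -403, 220), (465, -404, 217), (473, -404, 210), (484, -401, 196)]
284 [(444, -402, 223), (451, -402, 217), (462, -399, 202), (467, -403, 204), (474, -404, 201), (486, -400, 184)]
287 [(493, -339, 74), (461, -391, 182), (463, -399, 192), (467, -403, 195), (475, -404, 190), (541, -344, 39)]
290 [(475, -363, 116), (464, -388, 164), (464, -399, 182), (469, -403, 184), (476, -404, 180), (537, -349, 39)]
293 [(470, -371, 123), (462, -392, 163), (467, -396, 164), (473, -399, 165), (479, -402, 164), (533, -355, 39)]
296 [(464, -379, 130), (459, -396, 162), (464, -401, 165), (470, -404, 164), (477, -406, 162), (498, -393, 121)]
299 [(461, -385, 131), (459, -397, 153), (462, -404, 161), (469, -406, 159), (477, -407, 153), (493, -400, 125)]
302 [(458, -389, 130), (460, -397, 142), (463, -404, 150), (468, -408, 152), (478, -407, 140), (489, -405, 126)]
305 [(455, -394, 130), (460, -398, 131), (464, -404, 139), (470, -407, 139), (478, -408, 132), (487, -409, 125)]
308 [(453, -396, 125), (458, -402, 131), (464, -405, 130), (470, -409, 130), (476, -412, 129), (484, -413, 122)]
311 [(451, -401, 124), (456, -405, 126), (462, -408, 126), (468, -412, 126), (475, -414, 124), (481, -417, 122)]
5917 60.50008685910859 [ 463.02766453 -388.47955202  475.44653325]
```

```bash
python3 - <<'E'
from h import *
f=np.load("side0.npy",allow_pickle=True).item();P=cloud(f)
m=(np.hypot(P[...,0]-184,P[...,1]-597)<90)&(P[...,2]>100); v,u=np.nonzero(m); print(m.sum())
q=P[m]; o=np.argsort(q[:,2])[:12]; print(np.c_[u[o],v[o],q[o].round(0)])
f=np.load("side1.npy",allow_pickle=True).item();P=cloud(f)
m=(np.hypot(P[...,0]-473,P[...,1]+396)<14)&(P[...,2]>167); q=P[m]; print(np.sort(q[:,2])[:20].round(0))
E
python3 go.py
```

```text
1458
[[ 81.  59. 173. 552. 242.]
 [ 87.  45. 198. 639. 242.]
 [ 82.  59. 176. 549. 243.]
 [ 85.  45. 193. 640. 243.]
 [ 80.  59. 171. 551. 243.]
 [ 86.  45. 196. 636. 244.]
 [ 84.  45. 191. 639. 244.]
 [ 83.  58. 179. 551. 244.]
 [ 85.  44. 194. 644. 244.]
 [ 88.  44. 202. 639. 244.]
 [ 78.  59. 166. 551. 244.]
 [ 89.  44. 204. 637. 245.]]
[175. 176. 176. 176. 177. 177. 177. 178. 179. 179. 179. 179. 179. 180.
 180. 181. 181. 181. 181. 182.]
t 6.0 at [ 472.7 -393.   160.9] rpy [-180.    -0.    85.8] F [-0.6 -0.1  0. ] open -0.0 grip 0.0 q6 -0.62
```

The shut tips are visibly at z≈175 while the reported TCP is z=161. In the first picture the open tips were at z≈242 against a TCP of 221. The true fingertips therefore sit about 35 mm higher than the stated geometry gives. I'll trust the camera, because its cap heights agree with the known sizes: reopen, go 32 mm lower, close and check.

```bash
python3 -m inch '[[0,0,0,0,0,0,0],[0,0,0,0,0,0,0],[0,0,0,0,0,0,0],[0,0,0,0,0,0,0],[0,0,0,0,0,0,0],[0,0,0,0,0,0,0]]' 50
python3 -m inch '[[0,0,0,0,0,0.4,0],[0,0,0,0,0,0.4,0],[0,0,0,0,0,0.3,0],[0,0,0,0,0,0.2,0],[0,0,0,0,0,0,0]]' 50
python3 -m inch '[[0,0,0,0,0,0,0.6],[0,0,0,0,0,0,1],[0,0,0,0,0,0,1],[0,0,0,0,0,0,1],[0,0,0,0,0,0,1],[0,0,0,0,0,0,1]]' 50
python3 go.py
python3 - <<'E'
from h import *
f=grab_frame("side"); t=grab_frame("top")
cv2.imwrite("pics/d.png",cv2.resize(f["pixels"][210:350,290:430],None,fx=4,fy=4)[:,:,::-1])
P=cloud(f); m=(np.hypot(P[...,0]-473,P[...,1]+396)<25)&(P[...,2]>120)
for v in range(280,316,3): print(v,[tuple(int(a) if a==a else 0 for a in P[v,u]) for u in range(346,370,4)])
E
```

```text
clock: 6.5
eef_pos: [472.7, -393.0, 160.9]
tcp_rot: [-3.142, -0.0, 1.497]
contact_force: [-0.3, 0.8, -0.1]
opening: 0.845
grasp_force: 0.0
clock: 6.92
eef_pos: [471.8, -392.3, 126.4]
tcp_rot: [-3.139, -0.002, 1.497]
contact_force: [-0.6, 0.3, -0.1]
opening: 1.003
grasp_force: 0.0
clock: 7.42
eef_pos: [472.9, -393.3, 129.0]
tcp_rot: [3.141, 0.001, 1.497]
contact_force: [-0.9, 0.3, 3.4]
opening: 0.323
grasp_force: 50.1
t 7.4 at [ 472.9 -393.3  129. ] rpy [180.    0.   85.8] F [-0.9  0.3  3.4] open 0.32 grip 50.1 q6 -0.62
280 [(444, -401, 233), (451, -401, 228), (452, -409, 238), (459, -411, 236), (488, -387, 175), (489, -395, 186)]
283 [(449, -395, 211), (450, -403, 222), (454, -408, 227), (461, -409, 222), (487, -389, 169), (489, -397, 179)]
286 [(448, -397, 205), (449, -406, 218), (455, -408, 217), (480, -389, 166), (486, -391, 164), (487, -401, 178)]
289 [(447, -399, 200), (448, -407, 212), (456, -408, 206), (477, -394, 165), (483, -396, 163), (487, -402, 169)]
292 [(447, -401, 194), (452, -403, 193), (469, -394, 163), (474, -398, 164), (479, -401, 165), (486, -403, 162)]
295 [(446, -403, 188), (452, -404, 184), (465, -399, 164), (471, -402, 163), (477, -405, 162), (487, -404, 153)]
298 [(450, -398, 167), (455, -402, 169), (463, -403, 163), (468, -407, 164), (476, -408, 158), (494, -398, 125)]
301 [(450, -399, 157), (455, -403, 160), (463, -403, 153), (469, -407, 153), (478, -407, 144), (491, -403, 126)]
304 [(453, -396, 139), (456, -403, 148), (464, -404, 143), (470, -407, 142), (479, -406, 132), (487, -408, 126)]
307 [(454, -395, 125), (458, -401, 131), (464, -405, 133), (470, -408, 131), (477, -410, 130), (485, -412, 125)]
310 [(452, -399, 124), (457, -403, 126), (462, -408, 130), (469, -411, 127), (475, -414, 127), (482, -415, 122)]
313 [(449, -403, 123), (455, -407, 124), (461, -411, 124), (466, -414, 125), (473, -417, 122), (480, -419, 120)]
```

View pics/d.png

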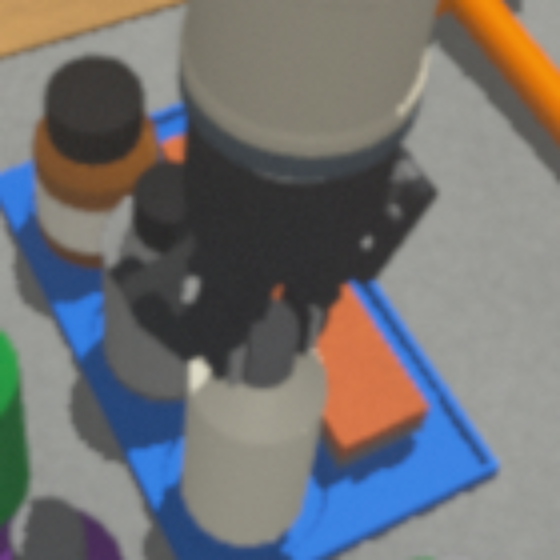

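The bottle is gripped with 50 N: the fingers hold the cap at (270,345) in the crop with the tips at about z 145. The well floor and the sheet top are both at 4 mm, so the release height equals the grasp height. Next I'll lift and turn for the sheet.

```bash
python3 -m inch '[[0,0,0,0,0,-0.2,1],[0,0,0,0,0,-0.4,1],[0,0,0,0,0,-0.6,1],[0,0,-0.0369,0,0,-0.45,1],[0,0,-0.0369,0,0,-0.45,1],[0,0,-0.0369,0,0,-0.45,1],[0,0,-0.0369,0,0,-0.45,1],[0,0,-0.0369,0,0,-0.45,1]]'
python3 -m inch '[[0,0,-0.0369,0,0,-0.45,1],[0,0,-0.0369,0,0,-0.45,1],[0,0,-0.0369,0,0,-0.45,1],[0,0,-0.0369,0,0,-0.45,1],[0,0,-0.0369,0,0,-0.45,1],[0,0,-0.0369,0,0,-0.45,1],[0,0,-0.0369,0,0,-0.45,1],[0,0,-0.0369,0,0,-0.45,1]]'
python3 go.py 606.2 -28.7 305 171.8 606.2 -28.7 129.5 171.8
```

```text
clock: 8.18
eef_pos: [472.5, -392.8, 215.5]
tcp_rot: [-3.141, -0.0, 2.083]
contact_force: [-0.5, 0.1, -2.7]
opening: 0.329
grasp_force: 49.9
clock: 8.85
eef_pos: [472.4, -392.7, 305.5]
tcp_rot: [3.141, -0.0, 3.01]
contact_force: [0.8, -0.8, -3.4]
opening: 0.323
grasp_force: 49.9
t 8.8 at [ 472.4 -392.7  305.5] rpy [180.   -0.  172.5] F [ 0.8 -0.8 -3.4] open 0.32 grip 49.9 q6 -2.14
rz 0.004  dx -3.22 dy 15.18 dz 0.02
rz -0.000  dx 0.00 dy 0.00 dz 7.02
```

```bash
python3 -m inch '[[0,0,0,-0.08,0.37,0,1],[0,0,0,-0.161,0.759,0,1],[0,0,0,-0.161,0.759,0,1],[0,0,0,-0.161,0.759,0,1],[0,0,0,-0.161,0.759,0,1],[0,0,0,-0.161,0.759,0,1],[0,0,0,-0.161,0.759,0,1],[0,0,0,-0.161,0.759,0,1]]'>/dev/null
python3 -m inch '[[0,0,0,-0.161,0.759,0,1],[0,0,0,-0.161,0.759,0,1],[0,0,0,-0.161,0.759,0,1],[0,0,0,-0.161,0.759,0,1],[0,0,0,-0.161,0.759,0,1],[0,0,0,-0.161,0.759,0,1],[0,0,0,-0.161,0.759,0,1],[0,0,0,-0.161,0.759,0,1]]'>/dev/null
python3 -m inch '[[0,0,0.004,-0.161,0.759,0,1],[0,0,0,-0.161,0.759,0,1],[0,0,0,-0.161,0.759,0,1],[0,0,0,-0.161,0.759,0,1],[0,0,0,-0.08,0.4,0,1],[0,0,0,0,0,0,1],[0,0,0,0,0,0,1]]'>/dev/null
python3 -m inch '[[0,0,0,0,0,0.3,1],[0,0,0,0,0,0.6,1],[0,0,0,0,0,0.7,1],[0,0,0,0,0,0.7,1],[0,0,0,0,0,0.7,1],[0,0,0,0,0,0.7,1],[0,0,0,0,0,0.6,1],[0,0,0,0,0,0.5,1]]'
python3 go.py 606.2 -28.7 129.5 171.8
```

```text
clock: 11.43
eef_pos: [604.1, -29.1, 182.8]
tcp_rot: [-3.141, -0.002, 2.99]
contact_force: [0.3, 0.5, -3.8]
opening: 0.323
grasp_force: 50.0
t 11.4 at [604.1 -29.1 182.8] rpy [-1.800e+02 -1.000e-01  1.713e+02] F [ 0.3  0.5 -3.8] open 0.32 grip 50.0 q6 -1.47
rz -0.003  dx -0.08 dy 0.03 dz 2.13
```

```bash
python3 -m inch '[[0,0,0,-0.05,0.02,0.5,1],[0,0,0,0,0,0.5,1],[0,0,0,0,0,0.4,1],[0,0,0,0,0,0.3,1],[0,0,0,0,0,0.25,1],[0,0,0,0,0,0.15,1],[0,0,0,0,0,0.1,1],[0,0,0,0,0,0,1]]'
python3 -m inch '[[0,0,0,0,0,0,1],[0,0,0,0,0,0,1]]'
```

```text
clock: 12.1
eef_pos: [606.5, -27.8, 129.5]
tcp_rot: [-3.142, 0.0, 2.992]
contact_force: [-0.4, 0.3, -3.4]
opening: 0.321
grasp_force: 50.1
clock: 12.27
eef_pos: [606.8, -27.8, 130.2]
tcp_rot: [3.142, 0.001, 2.992]
contact_force: [-0.1, 0.1, -4.0]
opening: 0.322
grasp_force: 50.0
```

```bash
python3 -m inch '[[0,0,0,0,0,0.04,1],[0,0,0,0,0,0.02,1],[0,0,0,0,0,0,1],[0,0,0,0,0,0,1]]'
python3 -m inch '[[0,0,0,0,0,0,0.7],[0,0,0,0,0,0,0.6],[0,0,0,0,0,0,0.5],[0,0,0,0,0,0,0.3],[0,0,0,0,0,0,0],[0,0,0,0,0,0,0],[0,0,0,0,0,0,0],[0,0,0,0,0,0,0]]'
python3 -m inch '[[0,0,0,0,0,-0.3,0],[0,0,0,0,0,-0.7,0],[0,0,0,0,0,-0.9,0],[0,0,0,0,0,-0.9,0],[0,0,0,0,0,-0.9,0],[0,0,0,0,0,-0.7,0],[0,0,0,0,0,0,0],[0,0,0,0,0,0,0]]'
python3 go.py 478.5 -309 235 85.7 478.5 -309 112 85.7
python3 - <<'E'
from h import *
f=grab_frame("side");P=cloud(f)
m=(abs(P[...,2]-164)<4)&(np.hypot(P[...,0]-606,P[...,1]+28)<40); q=P[m]; print(len(q),q.mean(0))
E
```

```text
clock: 12.6
eef_pos: [607.0, -27.8, 129.0]
tcp_rot: [3.141, 0.001, 2.992]
contact_force: [-0.5, -0.2, 6.1]
opening: 0.325
grasp_force: 51.0
clock: 13.27
eef_pos: [606.4, -27.8, 128.1]
tcp_rot: [3.142, -0.0, 2.992]
contact_force: [-0.5, -0.2, -0.8]
opening: 1.002
grasp_force: 0.0
clock: 13.93
eef_pos: [607.0, -27.8, 239.5]
tcp_rot: [3.141, 0.002, 2.992]
contact_force: [-1.7, 0.1, 0.1]
opening: 1.002
grasp_force: 0.0
t 13.9 at [607.  -27.8 239.5] rpy [1.800e+02 1.000e-01 1.714e+02] F [-1.7  0.1  0.1] open 1.0 grip 0.0 q6 -1.47
rz 0.476  dx -11.60 dy -4.28 dz 0.18
rz -0.000  dx 0.00 dy 0.00 dz 4.92
81 [607.80455091 -29.62026499 163.79589184]
```

```bash
python3 -m inch '[[0,0,0.0366,0,0,0,0],[0,0,0.0366,0,0,0,0],[0,0,0.0366,0,0,0,0],[0,0,0.0366,0,0,0,0],[0,0,0.0366,0,0,0,0],[0,0,0.0366,0,0,0,0],[0,0,0.0366,0,0,0,0],[0,0,0.0366,0,0,0,0]]'>/dev/null
python3 -m inch '[[0,0,0.0366,0,0,0,0],[0,0,0.0366,0,0,0,0],[0,0,0.0366,0,0,0,0],[0,0,0.0366,0,0,0,0],[0,0,0.0366,0,0,0,0],[0,0,0,-0.829,-0.306,0,0],[0,0,0,-0.829,-0.306,0,0],[0,0,0,-0.829,-0.306,0,0]]'>/dev/null
python3 -m inch '[[0,0,0,-0.829,-0.306,0,0],[0,0,0,-0.829,-0.306,0,0],[0,0,0,-0.829,-0.306,0,0],[0,0,0,-0.829,-0.306,0,0],[0,0,0,-0.829,-0.306,0,0],[0,0,0,-0.829,-0.306,0,0],[0,0,0,-0.829,-0.306,0,0],[0,0,0,-0.829,-0.306,0,0]]'>/dev/null
python3 -m inch '[[0,0,0,-0.829,-0.306,0,0],[0,0,0,-0.829,-0.306,0,0],[0,0,0,-0.829,-0.306,0,0],[0,0,0,0,0,0,0],[0,0,0,0,0,0,0]]'
python3 go.py 478.5 -309 235 85.7 478.5 -309 112 85.7
```

```text
clock: 16.4
eef_pos: [477.2, -309.6, 236.8]
tcp_rot: [-3.14, -0.001, 1.495]
contact_force: [-0.2, -0.0, -0.4]
opening: 0.998
grasp_force: 0.0
t 16.4 at [ 477.2 -309.6  236.8] rpy [-1.799e+02 -1.000e-01  8.570e+01] F [-0.2 -0.  -0.4] open 1.0 grip 0.0 q6 -0.5
rz -0.000  dx 0.03 dy 0.05 dz 0.07
rz -0.000  dx 0.00 dy 0.00 dz 4.92
```

```bash
python3 -m inch '[[0,0,0,0,0.03,0.5,0],[0,0,0,0,0,0.9,0],[0,0,0,0,0,0.9,0],[0,0,0,0,0,0.9,0],[0,0,0,0,0,0.8,0],[0,0,0,0,0,0.6,0],[0,0,0,0,0,0.4,0],[0,0,0,0,0,0.05,0]]'
python3 -m inch '[[0,0,0,0,0,0,0],[0,0,0,0,0,0,0.6],[0,0,0,0,0,0,1],[0,0,0,0,0,0,1],[0,0,0,0,0,0,1],[0,0,0,0,0,0,1],[0,0,0,0,0,0,1],[0,0,0,0,0,0,1]]' 55
python3 go.py
```

```text
clock: 17.07
eef_pos: [477.9, -307.5, 109.1]
tcp_rot: [-3.138, -0.002, 1.498]
contact_force: [0.0, 0.3, 0.7]
opening: 0.994
grasp_force: 0.0
clock: 17.73
eef_pos: [479.2, -309.7, 112.8]
tcp_rot: [3.141, 0.001, 1.497]
contact_force: [-2.1, -0.6, 6.2]
opening: 0.401
grasp_force: 54.7
t 17.7 at [ 479.2 -309.7  112.8] rpy [180.    0.   85.8] F [-2.1 -0.6  6.2] open 0.4 grip 54.7 q6 -0.5
```

```bash
python3 -m inch '[[0,0,0,0,0,-0.2,1],[0,0,0,0,0,-0.4,1],[0,0,0,0,0,-0.6,1],[0,0,-0.0369,0,0,-0.37,1],[0,0,-0.0369,0,0,-0.37,1],[0,0,-0.0369,0,0,-0.37,1],[0,0,-0.0369,0,0,-0.37,1],[0,0,-0.0369,0,0,-0.37,1]]'>/dev/null
python3 -m inch '[[0,0,-0.0369,0,0,-0.37,1],[0,0,-0.0369,0,0,-0.37,1],[0,0,-0.0369,0,0,-0.37,1],[0,0,-0.0369,0,0,-0.37,1],[0,0,-0.0369,0,0,-0.37,1],[0,0,-0.0369,0,0,-0.37,1],[0,0,-0.0369,0,0,-0.37,1],[0,0,-0.0369,0,0,-0.37,1]]'
python3 go.py 527 -17.3 263 171.8 527 -17.3 113.3 171.8
```

```text
clock: 19.07
eef_pos: [478.7, -309.1, 263.1]
tcp_rot: [3.141, -0.0, 3.01]
contact_force: [-0.5, 0.3, -4.6]
opening: 0.403
grasp_force: 55.4
t 19.1 at [ 478.7 -309.1  263.1] rpy [180.   -0.  172.5] F [-0.5  0.3 -4.6] open 0.4 grip 55.4 q6 -2.02
rz 0.004  dx -0.25 dy 11.83 dz 0.00
rz -0.000  dx 0.00 dy 0.00 dz 5.99
```

```bash
python3 -m inch '[[0,0,0.004,-0.02,0.4,0,1],[0,0,0,-0.02,0.75,0,1],[0,0,0,-0.02,0.75,0,1],[0,0,0,-0.02,0.75,0,1],[0,0,0,-0.02,0.75,0,1],[0,0,0,-0.02,0.75,0,1],[0,0,0,-0.02,0.75,0,1],[0,0,0,-0.02,0.75,0,1]]'>/dev/null
python3 -m inch '[[0,0,0,-0.01,0.75,0,1],[0,0,0,-0.01,0.75,0,1],[0,0,0,-0.01,0.75,0,1],[0,0,0,-0.01,0.75,0,1],[0,0,0,-0.01,0.75,0,1],[0,0,0,-0.01,0.75,0,1],[0,0,0,-0.01,0.75,0,1],[0,0,0,-0.01,0.5,0,1]]'>/dev/null
python3 -m inch '[[0,0,0,0,0.43,0,1],[0,0,0,0,0,0,1],[0,0,0,0,0,0.3,1],[0,0,0,0,0,0.6,1],[0,0,0,0,0,0.7,1],[0,0,0,0,0,0.7,1],[0,0,0,0,0,0.7,1],[0,0,0,0,0,0.7,1]]'>/dev/null
python3 -m inch '[[0,0,0,0,0,0.7,1],[0,0,0,0,0,0.5,1],[0,0,0,0,0,0.4,1],[0,0,0,0,0,0.3,1],[0,0,0,0,0,0.2,1],[0,0,0,0,0,0.1,1],[0,0,0,0,0,0,1],[0,0,0,0,0,0,1]]'
python3 go.py 527 -17.3 113 171.8
```

```text
clock: 21.73
eef_pos: [529.4, -17.8, 115.1]
tcp_rot: [3.142, 0.001, 2.992]
contact_force: [-0.1, -0.7, -4.5]
opening: 0.404
grasp_force: 55.8
t 21.7 at [529.4 -17.8 115.1] rpy [180.    0.  171.4] F [-0.1 -0.7 -4.5] open 0.4 grip 55.8 q6 -1.46
rz -0.002  dx 0.10 dy 0.01 dz 0.08
```

```bash
python3 -m inch '[[0,0,0,0.08,0,0.02,1],[0,0,0,0,0,0.04,1],[0,0,0,0,0,0.03,1],[0,0,0,0,0,0,1],[0,0,0,0,0,0,1]]'
python3 -m inch '[[0,0,0,0,0,0,0.6],[0,0,0,0,0,0,0.5],[0,0,0,0,0,0,0.4],[0,0,0,0,0,0,0.2],[0,0,0,0,0,0,0],[0,0,0,0,0,0,0],[0,0,0,0,0,0,0],[0,0,0,0,0,0,0]]'
python3 -m inch '[[0,0,0,0,0,-0.3,0],[0,0,0,0,0,-0.7,0],[0,0,0,0,0,-0.9,0],[0,0,0,0,0,-0.9,0],[0,0,0,0,0,-0.9,0],[0,0,0,0,0,-0.5,0],[0,0,0,0,0,0,0],[0,0,0,0,0,0,0]]'
python3 go.py 485.5 -222.2 215 85.7 485.5 -222.2 80 85.7
python3 - <<'E'
from h import *
f=grab_frame("side");P=cloud(f)
m=(abs(P[...,2]-150)<4)&(np.hypot(P[...,0]-527,P[...,1]+18)<40); q=P[m]; print(len(q),q.mean(0))
E
```

```text
clock: 22.15
eef_pos: [527.4, -17.5, 112.9]
tcp_rot: [3.142, 0.001, 2.992]
contact_force: [-0.9, -1.1, 1.8]
opening: 0.402
grasp_force: 56.3
clock: 22.82
eef_pos: [527.1, -17.5, 112.4]
tcp_rot: [3.142, 0.0, 2.992]
contact_force: [-0.3, -0.9, 0.5]
opening: 0.998
grasp_force: 0.0
clock: 23.48
eef_pos: [527.4, -17.5, 218.2]
tcp_rot: [3.141, 0.002, 2.992]
contact_force: [-0.8, 0.0, -0.9]
opening: 0.998
grasp_force: 0.0
t 23.5 at [527.4 -17.5 218.2] rpy [1.800e+02 1.000e-01 1.714e+02] F [-0.8  0.  -0.9] open 1.0 grip 0.0 q6 -1.46
rz 0.476  dx -8.29 dy -1.06 dz 0.13
rz -0.000  dx 0.00 dy 0.00 dz 5.40
129 [527.48385204 -20.83920726 149.72079757]
```

```bash
python3 -m inch '[[0,0,0.0366,0,0,0,0],[0,0,0.0366,0,0,0,0],[0,0,0.0366,0,0,0,0],[0,0,0.0366,0,0,0,0],[0,0,0.0366,0,0,0,0],[0,0,0.0366,0,0,0,0],[0,0,0.0366,0,0,0,0],[0,0,0.0366,0,0,0,0]]'>/dev/null
python3 -m inch '[[0,0,0.0366,0,0,0,0],[0,0,0.0366,0,0,0,0],[0,0,0.0366,0,0,0,0],[0,0,0.0366,0,0,0,0],[0,0,0.0366,0,0,0,0],[0,0,0,-0.754,-0.096,0,0],[0,0,0,-0.754,-0.096,0,0],[0,0,0,-0.754,-0.096,0,0]]'>/dev/null
python3 -m inch '[[0,0,0,-0.754,-0.096,0,0],[0,0,0,-0.754,-0.096,0,0],[0,0,0,-0.754,-0.096,0,0],[0,0,0,-0.754,-0.096,0,0],[0,0,0,-0.754,-0.096,0,0],[0,0,0,-0.754,-0.096,0,0],[0,0,0,-0.754,-0.096,0,0],[0,0,0,-0.754,-0.096,0,0]]'>/dev/null
python3 -m inch '[[0,0,0,0,0,0,0],[0,0,0,0,0,0,0],[0,0,0,0,0,0,0]]'
python3 go.py 485.5 -222.2 215 85.7 485.5 -222.2 80 85.7
```

```text
clock: 25.78
eef_pos: [484.9, -221.6, 216.4]
tcp_rot: [-3.14, -0.001, 1.496]
contact_force: [-1.1, 0.5, 0.3]
opening: 0.996
grasp_force: 0.0
t 25.8 at [ 484.9 -221.6  216.4] rpy [-1.799e+02 -1.000e-01  8.570e+01] F [-1.1  0.5  0.3] open 1.0 grip 0.0 q6 -0.36
rz 0.000  dx -0.02 dy 0.02 dz 0.06
rz -0.000  dx 0.00 dy 0.00 dz 5.40
```

```bash
python3 -m inch '[[0,0,0,-0.02,0.02,0.5,0],[0,0,0,0,0,0.9,0],[0,0,0,0,0,0.9,0],[0,0,0,0,0,0.9,0],[0,0,0,0,0,0.8,0],[0,0,0,0,0,0.7,0],[0,0,0,0,0,0.5,0],[0,0,0,0,0,0.25,0]]'
python3 -m inch '[[0,0,0,0,0,0,0],[0,0,0,0,0,0,0.4],[0,0,0,0,0,0,0.8],[0,0,0,0,0,0,1],[0,0,0,0,0,0,1],[0,0,0,0,0,0,1],[0,0,0,0,0,0,1],[0,0,0,0,0,0,1]]' 55
python3 go.py
```

```text
clock: 26.45
eef_pos: [484.9, -221.3, 79.2]
tcp_rot: [-3.139, -0.001, 1.498]
contact_force: [-0.7, -0.0, -0.3]
opening: 1.002
grasp_force: 0.0
clock: 27.12
eef_pos: [486.4, -223.1, 82.4]
tcp_rot: [3.14, 0.001, 1.497]
contact_force: [-2.5, 0.8, 6.6]
opening: 0.586
grasp_force: 56.8
t 27.1 at [ 486.4 -223.1   82.4] rpy [179.9   0.   85.8] F [-2.5  0.8  6.6] open 0.59 grip 56.8 q6 -0.36
```

```bash
python3 -m inch '[[0,0,0,0,0,-0.2,1],[0,0,0,0,0,-0.3,1],[0,0,0,0,0,-0.4,1],[0,0,-0.0369,0,0,-0.15,1],[0,0,-0.0369,0,0,-0.15,1],[0,0,-0.0369,0,0,-0.15,1],[0,0,-0.0369,0,0,-0.15,1],[0,0,-0.0369,0,0,-0.15,1]]'>/dev/null
python3 -m inch '[[0,0,-0.0369,0,0,-0.15,1],[0,0,-0.0369,0,0,-0.15,1],[0,0,-0.0369,0,0,-0.15,1],[0,0,-0.0369,0,0,-0.15,1],[0,0,-0.0369,0,0,-0.15,1],[0,0,-0.0369,0,0,-0.15,1],[0,0,-0.0369,0,0,-0.15,1],[0,0,-0.0329,0,0,-0.15,1]]'
python3 go.py 447 -6.5 153 171.8 447 -6.5 82.6 171.8
```

```text
clock: 28.45
eef_pos: [485.9, -222.8, 153.5]
tcp_rot: [-3.141, 0.0, 2.997]
contact_force: [0.1, 0.7, -4.6]
opening: 0.586
grasp_force: 58.4
t 28.4 at [ 485.9 -222.8  153.5] rpy [-180.     0.   171.7] F [ 0.1  0.7 -4.6] open 0.59 grip 58.4 q6 -1.86
rz -0.000  dx 2.77 dy 8.34 dz 0.02
rz -0.000  dx 0.00 dy 0.00 dz 2.82
```

```bash
python3 -m inch '[[0,0,0,0.12,0.34,0,1],[0,0,0,0.23,0.695,0,1],[0,0,0,0.23,0.695,0,1],[0,0,0,0.23,0.695,0,1],[0,0,0,0.23,0.695,0,1],[0,0,0,0.23,0.695,0,1],[0,0,0,0.23,0.695,0,1],[0,0,0,0.23,0.695,0,1]]'>/dev/null
python3 -m inch '[[0,0,0,0.23,0.695,0,1],[0,0,0,0.23,0.695,0,1],[0,0,0,0.23,0.695,0,1],[0,0,0,0.23,0.695,0,1],[0,0,0,0.12,0.35,0,1],[0,0,0,0,0,0,1],[0,0,0,0,0,0,1]]'>/dev/null
python3 -m inch '[[0,0,0,0,0,0.3,1],[0,0,0,0,0,0.5,1],[0,0,0,0,0,0.5,1],[0,0,0,0,0,0.5,1],[0,0,0,0,0,0.4,1],[0,0,0,0,0,0.3,1],[0,0,0,0,0,0.2,1],[0,0,0,0,0,0,1]]'>/dev/null
python3 -m inch '[[0,0,0,0,0,0,1],[0,0,0,0,0,0,1]]'
python3 go.py 447 -6.5 82.3 171.8
```

```text
clock: 30.53
eef_pos: [449.0, -6.5, 85.3]
tcp_rot: [3.142, 0.001, 2.991]
contact_force: [1.0, 1.2, -5.7]
opening: 0.591
grasp_force: 58.7
t 30.5 at [449.   -6.5  85.3] rpy [180.    0.  171.4] F [ 1.   1.2 -5.7] open 0.59 grip 58.7 q6 -1.44
rz -0.002  dx 0.08 dy -0.01 dz 0.12
```

```bash
python3 -m inch '[[0,0,0,0.06,0,0.04,1],[0,0,0,0,0,0.04,1],[0,0,0,0,0,0.04,1],[0,0,0,0,0,0.02,1],[0,0,0,0,0,0,1],[0,0,0,0,0,0,1]]'
python3 -m inch '[[0,0,0,0,0,0,0.4],[0,0,0,0,0,0,0.3],[0,0,0,0,0,0,0.2],[0,0,0,0,0,0,0],[0,0,0,0,0,0,0],[0,0,0,0,0,0,0],[0,0,0,0,0,0,0]]'
python3 -m inch '[[0,0,0,0,0,-0.3,0],[0,0,0,0,0,-0.7,0],[0,0,0,0,0,-0.9,0],[0,0,0,0,0,-0.9,0],[0,0,0,0,0,-0.9,0],[0,0,0,0,0,-0.9,0],[0,0,0,0,0,-0.6,0],[0,0,0,0,0,0,0]]'
python3 - <<'E'
from h import *
t=grab_frame("top"); s=grab_frame("side"); save(s,"e.png",(150,60,450,360),2)
for c,f in(("top",t),("side",s)):
    P=cloud(f)
    for n,h,g in(("jar",121,(448,-7)),("can",150,(527,-18)),("bot",164,(607,-29))):
        m=(abs(P[...,2]-h)<4)&(np.hypot(P[...,0]-g[0],P[...,1]-g[1])<30); q=P[m]; print(c,n,len(q),q.mean(0).round(1) if len(q) else "")
    hsv=cv2.cvtColor(f["pixels"],cv2.COLOR_RGB2HSV).astype(int); H,S=hsv[...,0],hsv[...,1]
    m=((H<10)|(H>175))&(S>110)&(abs(P[...,0]-546)<50)&(abs(P[...,1]+316)<130)&(P[...,2]>30)&(P[...,2]<48)
    q=P[m][:,:2].astype(np.float32); v,u=np.nonzero(m); q=np.array([ray(f,a,b,39)[:2] for a,b in zip(u,v)],np.float32); print(c,"stone",len(q),cv2.minAreaRect(q),q.mean(0))
    d=np.hypot(P[...,0]-532,P[...,1]-301)<150
    m=d&(P[...,2]>21)&(P[...,2]<31); q=P[m][:,:2].astype(np.float32); print(c,"holder top edges",len(q),cv2.minAreaRect(q))
E
python3 go.py
```

```text
clock: 31.03
eef_pos: [447.7, -6.3, 82.4]
tcp_rot: [-3.142, 0.001, 2.992]
contact_force: [-3.3, -1.0, 10.2]
opening: 0.592
grasp_force: 60.2
clock: 31.62
eef_pos: [447.1, -6.2, 81.3]
tcp_rot: [3.142, -0.0, 2.991]
contact_force: [-0.2, -0.7, -0.3]
opening: 1.002
grasp_force: 0.0
clock: 32.28
eef_pos: [449.0, -6.3, 215.0]
tcp_rot: [3.141, 0.006, 2.991]
contact_force: [0.2, -0.3, 1.8]
opening: 0.998
grasp_force: 0.0
top jar 0 
top can 0 
top bot 112 [607.2 -27.2 164. ]
top stone 1177 ((546.0421752929688, -315.019287109375), (194.85325622558594, 46.61382293701172), 85.50802612304688) [ 545.9973 -314.8364]
top holder top edges 347 ((531.5223999023438, 301.92230224609375), (81.30027770996094, 235.8341522216797), 79.05408477783203)
side jar 269 [447.2  -9.9 120.6]
side can 129 [527.4 -20.8 149.9]
side bot 85 [608.1 -30.1 163.5]
side stone 1938 ((545.3491821289062, -319.0357360839844), (199.4746551513672, 50.148983001708984), 85.66168212890625) [ 544.2819 -328.2739]
side holder top edges 203 ((532.9135131835938, 299.6662902832031), (83.61334228515625, 236.174560546875), 79.29095458984375)
t 32.4 at [447.3  -6.2 211.9] rpy [1.800e+02 1.000e-01 1.714e+02] F [-0.2  0.9  0.3] open 1.0 grip 0.0 q6 -1.44
```

View pics/e.png

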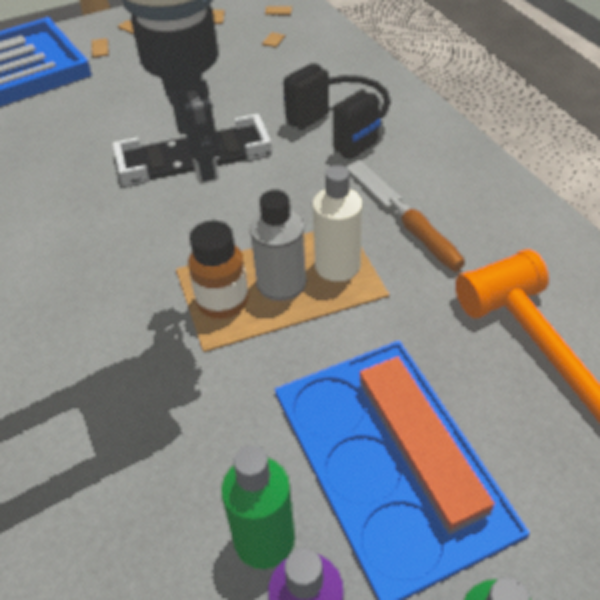

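All three stand upright on the sheet, at (215,270), (277,245) and (337,225) in the crop, and the stone lies undisturbed at (425,440). The holder measures 236 x 81, matching its given size. Now I'll fetch the stone.

```bash
python3 go.py 545.8 -316.5 130 85.6 545.8 -316.5 7 85.6
python3 -m inch '[[0,0,0.0366,0,0,0,0],[0,0,0.0366,0,0,0,0],[0,0,0.0366,0,0,0,0],[0,0,0.0366,0,0,0,0],[0,0,0.0366,0,0,0,0],[0,0,0.0366,0,0,0,0],[0,0,0.0366,0,0,0,0],[0,0,0.0366,0,0,0,0]]'>/dev/null
python3 -m inch '[[0,0,0.0366,0,0,0,0],[0,0,0.0366,0,0,0,0],[0,0,0.0366,0,0,0,0],[0,0,0.0366,0,0,0,0],[0,0,0.0366,0,0,0,0],[0,0,0,0,0,0,0]]'>/dev/null
python3 go.py 545.8 -316.5 130 85.6 545.8 -316.5 7 85.6
```

```text
t 32.4 at [447.3  -6.2 211.9] rpy [1.800e+02 1.000e-01 1.714e+02] F [-0.2  0.9  0.3] open 1.0 grip 0.0 q6 -1.44
rz 0.477  dx -12.07 dy 4.88 dz 3.27
rz -0.000  dx 0.00 dy 0.00 dz 4.92
t 33.5 at [446.2  -6.2 210.1] rpy [-179.9    0.    85.4] F [-0.6 -0.2 -0.3] open 1.0 grip 0.0 q6 0.06
rz -0.001  dx -12.07 dy 4.93 dz 3.20
rz -0.000  dx 0.00 dy 0.00 dz 4.92
```

```bash
python3 -m inch '[[0,0,0,-0.754,0.308,0,0],[0,0,0,-0.754,0.308,0,0],[0,0,0,-0.754,0.308,0,0],[0,0,0,-0.754,0.308,0,0],[0,0,0,-0.754,0.308,0,0],[0,0,0,-0.754,0.308,0,0],[0,0,0,-0.754,0.308,0,0],[0,0,0,-0.754,0.308,0,0]]'>/dev/null
python3 -m inch '[[0,0,0,-0.754,0.308,0.4,0],[0,0,0,-0.754,0.308,0.4,0],[0,0,0,-0.754,0.308,0.4,0],[0,0,0,-0.754,0.308,0.4,0],[0,0,0,-0.754,0.308,0.4,0],[0,0,0,-0.754,0.308,0.4,0],[0,0,0,-0.754,0.308,0.4,0],[0,0,0,-0.754,0.308,0.4,0]]'>/dev/null
python3 -m inch '[[0,0,0,0,0,0.5,0],[0,0,0,0,0,0.8,0],[0,0,0,0,0,0.7,0],[0,0,0,0,0,0.5,0],[0,0,0,0,0,0.3,0],[0,0,0,0,0,0,0],[0,0,0,0,0,0,0]]'
python3 go.py 545.8 -316.5 7 85.6
python3 - <<'E'
from h import *
f=grab_frame("side"); cv2.imwrite("pics/f.png",cv2.resize(f["pixels"][200:350,280:430],None,fx=4,fy=4)[:,:,::-1])
E
```

```text
clock: 35.47
eef_pos: [547.5, -315.9, 61.2]
tcp_rot: [-3.141, -0.0, 1.498]
contact_force: [-0.6, 0.1, -0.7]
opening: 1.0
grasp_force: 0.0
t 35.5 at [ 547.5 -315.9   61.2] rpy [-180.    -0.    85.8] F [-0.6  0.1 -0.7] open 1.0 grip 0.0 q6 -0.45
rz 0.001  dx -0.03 dy -0.07 dz 2.17
```

View pics/f.png

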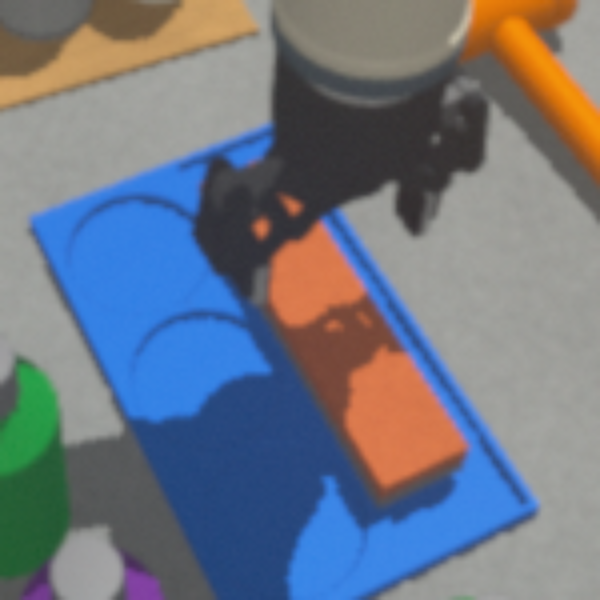

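The open fingers straddle the stone, with the near tip at (260,290) and the far tip at (410,220) in the crop. I'll descend to the grasp and close.

```bash
python3 -m inch '[[0,0,0,-0.02,-0.06,0.4,0],[0,0,0,0,0,0.4,0],[0,0,0,0,0,0.4,0],[0,0,0,0,0,0.4,0],[0,0,0,0,0,0.3,0],[0,0,0,0,0,0.2,0],[0,0,0,0,0,0,0],[0,0,0,0,0,0,0]]'
python3 -m inch '[[0,0,0,0,0,0,0.4],[0,0,0,0,0,0,0.8],[0,0,0,0,0,0,1],[0,0,0,0,0,0,1],[0,0,0,0,0,0,1],[0,0,0,0,0,0,1],[0,0,0,0,0,0,1],[0,0,0,0,0,0,1]]' 70
python3 go.py
```

```text
clock: 36.18
eef_pos: [545.9, -316.4, 8.4]
tcp_rot: [-3.141, -0.0, 1.497]
contact_force: [0.1, -0.8, 1.3]
opening: 0.999
grasp_force: 0.0
clock: 36.85
eef_pos: [546.8, -316.9, 10.0]
tcp_rot: [3.14, 0.001, 1.496]
contact_force: [-1.2, 0.2, 5.4]
opening: 0.569
grasp_force: 73.4
t 36.9 at [ 546.8 -316.9   10. ] rpy [179.9   0.   85.7] F [-1.2  0.2  5.4] open 0.57 grip 73.4 q6 -0.45
```

```bash
python3 -m inch '[[0,0,0,0,0,-0.2,1],[0,0,0,0,0,-0.4,1],[0,0,0,0,0,-0.6,1],[0,0,-0.0357,0,0,-0.55,1],[0,0,-0.0357,0,0,-0.55,1],[0,0,-0.0357,0,0,-0.55,1],[0,0,-0.0357,0,0,-0.55,1],[0,0,-0.0357,0,0,-0.55,1]]'
python3 -m inch '[[0,0,-0.0357,0,0,-0.55,1],[0,0,-0.0357,0,0,-0.55,1],[0,0,-0.0357,0,0,-0.55,1],[0,0,-0.0357,0,0,-0.55,1],[0,0,-0.0357,0,0,-0.55,1],[0,0,-0.0357,0,0,-0.55,1],[0,0,-0.0357,0,0,-0.55,1],[0,0,-0.0357,0,0,-0.55,1]]'
python3 go.py 532 301 220 169.2 532 301 60 169.2
```

```text
clock: 37.52
eef_pos: [545.6, -316.3, 108.6]
tcp_rot: [-3.141, -0.001, 2.063]
contact_force: [-0.8, -0.5, -5.6]
opening: 0.569
grasp_force: 73.8
clock: 38.18
eef_pos: [545.4, -316.1, 218.6]
tcp_rot: [3.141, -0.001, 2.96]
contact_force: [-0.3, -0.1, -5.5]
opening: 0.567
grasp_force: 73.8
t 38.2 at [ 545.4 -316.1  218.6] rpy [180.   -0.  169.6] F [-0.3 -0.1 -5.5] open 0.57 grip 73.8 q6 -1.92
rz 0.002  dx 5.15 dy 24.15 dz -0.06
rz -0.000  dx 0.00 dy 0.00 dz 6.40
```

```bash
python3 -m inch '[[0,0,0.002,0.08,0.37,0,1],[0,0,0,0.161,0.755,0,1],[0,0,0,0.161,0.755,0,1],[0,0,0,0.161,0.755,0,1],[0,0,0,0.161,0.755,0,1],[0,0,0,0.161,0.755,0,1],[0,0,0,0.161,0.755,0,1],[0,0,0,0.161,0.755,0,1]]'>/dev/null
python3 -m inch '[[0,0,0,0.161,0.755,0,1],[0,0,0,0.161,0.755,0,1],[0,0,0,0.161,0.755,0,1],[0,0,0,0.161,0.755,0,1],[0,0,0,0.161,0.755,0,1],[0,0,0,0.161,0.755,0,1],[0,0,0,0.161,0.755,0,1],[0,0,0,0.161,0.755,0,1]]'>/dev/null
python3 -m inch '[[0,0,0,0.161,0.755,0,1],[0,0,0,0.161,0.755,0,1],[0,0,0,0.161,0.755,0,1],[0,0,0,0.161,0.755,0,1],[0,0,0,0.161,0.755,0,1],[0,0,0,0.161,0.755,0,1],[0,0,0,0.161,0.755,0,1],[0,0,0,0.161,0.755,0,1]]'>/dev/null
python3 -m inch '[[0,0,0,0.161,0.755,0,1],[0,0,0,0.161,0.755,0,1],[0,0,0,0.161,0.755,0,1],[0,0,0,0.161,0.755,0,1],[0,0,0,0.161,0.755,0,1],[0,0,0,0.161,0.755,0,1],[0,0,0,0.161,0.755,0,1],[0,0,0,0.08,0.38,0,1]]'>/dev/null
python3 -m inch '[[0,0,0,0,0,0.4,1],[0,0,0,0,0,0.8,1],[0,0,0,0,0,0.8,1],[0,0,0,0,0,0.8,1],[0,0,0,0,0,0.8,1],[0,0,0,0,0,0.8,1],[0,0,0,0,0,0.8,1],[0,0,0,0,0,0.4,1]]'>/dev/null
python3 -m inch '[[0,0,0,0,0,0.3,1],[0,0,0,0,0,0.1,1],[0,0,0,0,0,0,1],[0,0,0,0,0,0,1]]'
python3 go.py 532 301 10 169.2
python3 - <<'E'
from h import *
t=grab_frame("top"); s=grab_frame("side")
A=cv2.resize(s["pixels"][80:200,160:340],None,fx=3,fy=3); B=cv2.resize(t["pixels"][140:280,120:260],None,fx=2,fy=2)
B=cv2.copyMakeBorder(B,0,80,0,0,cv2.BORDER_CONSTANT)[:360]; cv2.imwrite("pics/g.png",A[:,:,::-1])
for c,f in(("top",t),("side",s)):
    P=cloud(f); hsv=cv2.cvtColor(f["pixels"],cv2.COLOR_RGB2HSV).astype(int); H,S=hsv[...,0],hsv[...,1]
    m=((H<10)|(H>175))&(S>100)&(np.hypot(P[...,0]-532,P[...,1]-301)<130)&(P[...,2]>40)&(P[...,2]<110); q=P[m]; print(c,len(q),q.mean(0),cv2.minAreaRect(q[:,:2].astype(np.float32)) if len(q)>5 else "")
E
```

```text
clock: 41.85
eef_pos: [536.5, 281.7, 68.4]
tcp_rot: [3.141, 0.001, 2.948]
contact_force: [-0.1, 0.3, -5.3]
opening: 0.566
grasp_force: 73.8
t 41.9 at [536.5 281.7  68.4] rpy [1.800e+02 1.000e-01 1.689e+02] F [-0.1  0.3 -5.3] open 0.57 grip 73.8 q6 -0.9
rz -0.002  dx 0.32 dy 0.72 dz 2.34
top 1188 [534.84274615 279.01066039  97.09298776] ((535.8746948242188, 281.49188232421875), (49.33632278442383, 199.1077880859375), 78.48764038085938)
side 399 [513.18169135 276.25547914  95.0727897 ] ((535.7999877929688, 278.7791748046875), (55.24412155151367, 197.94796752929688), 77.60833740234375)
```

View pics/g.png

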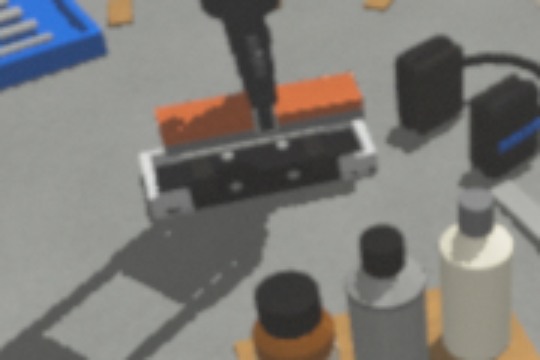

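The held stone's centre matches the TCP within 2 mm, and the crop shows it parallel to the holder, 20 mm short in y. I'll correct that, then lower it.

```bash
python3 -m inch '[[0,0,-0.003,0.1,0.25,0,1],[0,0,0,0.12,0.27,0,1],[0,0,0,0.1,0.22,0,1],[0,0,0,0,0,0,1],[0,0,0,0,0,0.3,1],[0,0,0,0,0,0.4,1],[0,0,0,0,0,0.3,1],[0,0,0,0,0,0,1]]'>/dev/null
python3 -m inch '[[0,0,0,0,0,0,1],[0,0,0,0,0,0,1]]'
python3 go.py 532 301.3 10 169.2
```

```text
clock: 42.78
eef_pos: [531.5, 301.0, 42.3]
tcp_rot: [-3.141, -0.0, 2.957]
contact_force: [-0.1, 0.4, -5.5]
opening: 0.569
grasp_force: 73.8
t 42.8 at [531.5 301.   42.3] rpy [-180.    -0.   169.4] F [-0.1  0.4 -5.5] open 0.57 grip 73.8 q6 -0.87
rz 0.001  dx -0.02 dy 0.02 dz 1.29
```

```bash
python3 -m inch '[[0,0,0,-0.02,0.02,0.25,1],[0,0,0,0,0,0.25,1],[0,0,0,0,0,0.25,1],[0,0,0,0,0,0.2,1],[0,0,0,0,0,0.15,1],[0,0,0,0,0,0.08,1],[0,0,0,0,0,0,1],[0,0,0,0,0,0,1]]'
python3 -m inch '[[0,0,0,0,0,0.04,1],[0,0,0,0,0,0.03,1],[0,0,0,0,0,0,1],[0,0,0,0,0,0,1]]'
```

```text
clock: 43.45
eef_pos: [532.1, 301.6, 13.0]
tcp_rot: [-3.142, -0.0, 2.958]
contact_force: [0.7, 0.2, -5.1]
opening: 0.566
grasp_force: 74.0
clock: 43.78
eef_pos: [532.2, 301.6, 11.5]
tcp_rot: [3.141, 0.0, 2.958]
contact_force: [0.0, 0.0, -5.4]
opening: 0.569
grasp_force: 74.0
```

```bash
python3 -m inch '[[0,0,0,0,0,0.04,1],[0,0,0,0,0,0.03,1],[0,0,0,0,0,0,1],[0,0,0,0,0,0,1]]'
python3 -m inch '[[0,0,0,0,0,0,0.42],[0,0,0,0,0,0,0.35],[0,0,0,0,0,0,0.2],[0,0,0,0,0,0,0],[0,0,0,0,0,0,0],[0,0,0,0,0,0,0],[0,0,0,0,0,0,0]]'
python3 -m inch '[[0,0,0,0,0,-0.3,0],[0,0,0,0,0,-0.7,0],[0,0,0,0,0,-0.9,0],[0,0,0,0,0,-0.9,0],[0,0,0,0,0,-0.9,0],[0,0,0,0,0,-0.9,0],[0,0,0,0,0,-0.9,0],[0,0,0,0,0,-0.9,0]]'
python3 -m inch '[[0,0,0,0,0,-0.9,0],[0,0,0,0,0,-0.5,0],[0,0,0,0,0,0,0]]'
python3 - <<'E'
from h import *
t=grab_frame("top"); s=grab_frame("side")
for c,f in(("top",t),("side",s)):
    P=cloud(f); hsv=cv2.cvtColor(f["pixels"],cv2.COLOR_RGB2HSV).astype(int); H,S=hsv[...,0],hsv[...,1]
    m=((H<10)|(H>175))&(S>100)&(np.hypot(P[...,0]-532,P[...,1]-301)<130)&(P[...,2]>30)&(P[...,2]<60); q=P[m]; print(c,len(q),q.mean(0),cv2.minAreaRect(q[:,:2].astype(np.float32)) if len(q)>5 else "")
E
python3 go.py 447.7 -6.3 260 171.4  447.7 -6.3 82 171.4
```

```text
clock: 44.12
eef_pos: [532.3, 301.7, 10.0]
tcp_rot: [3.141, 0.0, 2.958]
contact_force: [-1.6, -0.1, 1.5]
opening: 0.569
grasp_force: 74.5
clock: 44.7
eef_pos: [532.2, 301.7, 9.7]
tcp_rot: [3.141, 0.0, 2.958]
contact_force: [1.0, 0.4, -0.5]
opening: 1.003
grasp_force: 0.0
clock: 45.37
eef_pos: [532.0, 301.5, 171.4]
tcp_rot: [3.141, 0.0, 2.958]
contact_force: [0.2, -0.0, 0.3]
opening: 1.003
grasp_force: 0.0
clock: 45.62
eef_pos: [533.6, 302.5, 208.1]
tcp_rot: [3.138, 0.004, 2.958]
contact_force: [-0.7, 0.3, 0.9]
opening: 1.002
grasp_force: 0.0
top 1369 [530.02011136 301.05554253  38.81725772] ((531.5763549804688, 301.8716125488281), (50.893211364746094, 199.77630615234375), 78.90975952148438)
side 367 [514.46632025 297.33743938  37.28914496] ((531.779296875, 299.1581726074219), (55.91864013671875, 197.9422149658203), 79.6357192993164)
t 45.7 at [532.  301.5 204.5] rpy [180.    0.  169.5] F [-0.9 -0.  -0.9] open 1.0 grip 0.0 q6 -0.87
rz -0.011  dx 1.49 dy -12.68 dz -2.22
rz -0.000  dx 0.00 dy 0.00 dz 7.12
```

The stone lies in the holder at (531.6, 301), top at z 38.8, parallel to it. Now the jar: I'll grip it again at the exact release pose.

```bash
python3 -m inch '[[0,0,-0.011,0.083,-0.705,0,0],[0,0,0,0.083,-0.705,0,0],[0,0,0,0.083,-0.705,0,0],[0,0,0,0.083,-0.705,0,0],[0,0,0,0.083,-0.705,0,0],[0,0,0,0.083,-0.705,0,0],[0,0,0,0.083,-0.705,0,0],[0,0,0,0.083,-0.705,0,0]]'>/dev/null
python3 -m inch '[[0,0,0,0.083,-0.705,0,0],[0,0,0,0.083,-0.705,0,0],[0,0,0,0.083,-0.705,0,0],[0,0,0,0.083,-0.705,0,0],[0,0,0,0.083,-0.705,0,0],[0,0,0,0.083,-0.705,0,0],[0,0,0,0.083,-0.705,0,0],[0,0,0,0.083,-0.705,0,0]]'>/dev/null
python3 -m inch '[[0,0,0,0.083,-0.705,0,0],[0,0,0,0.083,-0.705,0,0],[0,0,0,0,0,0,0],[0,0,0,0,0,0,0],[0,0,0,0,0,0,0]]'
python3 go.py 447.7 -6.3 82 171.4
```

```text
clock: 47.47
eef_pos: [447.3, -6.3, 204.4]
tcp_rot: [3.141, -0.0, 2.991]
contact_force: [0.2, 0.4, 0.5]
opening: 1.0
grasp_force: 0.0
t 47.5 at [447.3  -6.3 204.4] rpy [180.   -0.  171.4] F [0.2 0.4 0.5] open 1.0 grip 0.0 q6 -1.44
rz -0.000  dx -0.02 dy 0.00 dz 4.90
```

```bash
python3 -m inch '[[0,0,0,0,0,0.4,0],[0,0,0,0,0,0.8,0],[0,0,0,0,0,0.8,0],[0,0,0,0,0,0.8,0],[0,0,0,0,0,0.8,0],[0,0,0,0,0,0.7,0],[0,0,0,0,0,0.4,0],[0,0,0,0,0,0.2,0]]'
python3 -m inch '[[0,0,0,0,0,0,0],[0,0,0,0,0,0,0],[0,0,0,0,0,0,0.4],[0,0,0,0,0,0,0.8],[0,0,0,0,0,0,1],[0,0,0,0,0,0,1],[0,0,0,0,0,0,1],[0,0,0,0,0,0,1]]' 55
python3 go.py
python3 -m inch '[[0,0,0,0,0,-0.2,1],[0,0,0,0,0,-0.3,1],[0,0,0,0,0,-0.4,1],[0,0,0.0366,0,0,-0.15,1],[0,0,0.0366,0,0,-0.15,1],[0,0,0.0366,0,0,-0.15,1],[0,0,0.0366,0,0,-0.15,1],[0,0,0.0366,0,0,-0.15,1]]'>/dev/null
python3 -m inch '[[0,0,0.0366,0,0,-0.15,1],[0,0,0.0366,0,0,-0.15,1],[0,0,0.0366,0,0,-0.15,1],[0,0,0.0366,0,0,-0.15,1],[0,0,0.0366,0,0,-0.15,1],[0,0,0.0366,0,0,-0.15,1],[0,0,0.0366,0,0,-0.15,1],[0,0,0.0366,0,0,-0.15,1]]'
python3 go.py 486.2 -222.8 153 85.7 486.2 -222.8 82.4 85.7
```

```text
clock: 48.13
eef_pos: [446.3, -5.8, 80.3]
tcp_rot: [-3.141, -0.003, 2.993]
contact_force: [0.3, 0.7, 1.0]
opening: 1.004
grasp_force: 0.0
clock: 48.8
eef_pos: [448.2, -6.6, 83.2]
tcp_rot: [3.142, 0.002, 2.992]
contact_force: [-1.7, -0.9, 8.7]
opening: 0.587
grasp_force: 56.3
t 48.8 at [448.2  -6.6  83.2] rpy [1.800e+02 1.000e-01 1.714e+02] F [-1.7 -0.9  8.7] open 0.59 grip 56.3 q6 -1.44
clock: 50.13
eef_pos: [447.2, -6.4, 154.3]
tcp_rot: [3.141, -0.0, 1.492]
contact_force: [0.6, 0.4, -4.9]
opening: 0.588
grasp_force: 58.6
t 50.1 at [447.2  -6.4 154.3] rpy [180.   -0.   85.5] F [ 0.6  0.4 -4.9] open 0.59 grip 58.6 q6 0.06
rz -0.001  dx -8.52 dy 2.20 dz 0.05
rz -0.000  dx 0.00 dy 0.00 dz 2.82
```

```bash
python3 -m inch '[[0,0,0,-0.35,0.09,0,1],[0,0,0,-0.71,0.183,0,1],[0,0,0,-0.71,0.183,0,1],[0,0,0,-0.71,0.183,0,1],[0,0,0,-0.71,0.183,0,1],[0,0,0,-0.71,0.183,0,1],[0,0,0,-0.71,0.183,0,1],[0,0,0,-0.71,0.183,0,1]]'>/dev/null
python3 -m inch '[[0,0,0,-0.71,0.183,0,1],[0,0,0,-0.71,0.183,0,1],[0,0,0,-0.71,0.183,0,1],[0,0,0,-0.71,0.183,0,1],[0,0,0,-0.36,0.09,0,1],[0,0,0,0,0,0,1],[0,0,0,0,0,0,1]]'>/dev/null
python3 -m inch '[[0,0,0,0,0,0.3,1],[0,0,0,0,0,0.5,1],[0,0,0,0,0,0.5,1],[0,0,0,0,0,0.4,1],[0,0,0,0,0,0.3,1],[0,0,0,0,0,0,1],[0,0,0,0,0,0,1],[0,0,0,0,0,0,1]]'
python3 go.py 486.2 -222.8 82.4 85.7
```

```text
clock: 52.05
eef_pos: [486.8, -222.8, 103.7]
tcp_rot: [3.141, 0.0, 1.498]
contact_force: [-0.1, -0.1, -4.1]
opening: 0.588
grasp_force: 58.5
t 52.0 at [ 486.8 -222.8  103.7] rpy [180.    0.   85.8] F [-0.1 -0.1 -4.1] open 0.59 grip 58.5 q6 -0.36
rz 0.001  dx -0.00 dy -0.03 dz 0.85
```

```bash
python3 -m inch '[[0,0,0,0,-0.02,0.2,1],[0,0,0,0,0,0.2,1],[0,0,0,0,0,0.15,1],[0,0,0,0,0,0.12,1],[0,0,0,0,0,0.08,1],[0,0,0,0,0,0.05,1],[0,0,0,0,0,0,1],[0,0,0,0,0,0,1]]'
python3 -m inch '[[0,0,0,0,0,0.03,1],[0,0,0,0,0,0.02,1],[0,0,0,0,0,0,1],[0,0,0,0,0,0,1]]'
```

```text
clock: 52.72
eef_pos: [486.1, -222.9, 83.4]
tcp_rot: [3.141, 0.0, 1.497]
contact_force: [-0.3, -0.2, -5.2]
opening: 0.59
grasp_force: 58.7
clock: 53.05
eef_pos: [486.2, -223.0, 83.3]
tcp_rot: [3.141, 0.0, 1.498]
contact_force: [-4.3, 1.7, 11.0]
opening: 0.592
grasp_force: 60.2
```

```bash
python3 -m inch '[[0,0,0,0,0,0,0.4],[0,0,0,0,0,0,0.3],[0,0,0,0,0,0,0.2],[0,0,0,0,0,0,0],[0,0,0,0,0,0,0],[0,0,0,0,0,0,0],[0,0,0,0,0,0,0]]'>/dev/null
python3 -m inch '[[0,0,0,0,0,-0.3,0],[0,0,0,0,0,-0.7,0],[0,0,0,0,0,-0.9,0],[0,0,-0.0366,0,0,-0.9,0],[0,0,-0.0366,0,0,-0.9,0],[0,0,-0.0366,0,0,-0.9,0],[0,0,-0.0366,0,0,-0.6,0],[0,0,-0.0366,0,0,0,0]]'>/dev/null
python3 -m inch '[[0,0,-0.0366,0,0,0,0],[0,0,-0.0366,0,0,0,0],[0,0,-0.0366,0,0,0,0],[0,0,-0.0366,0,0,0,0],[0,0,-0.0366,0,0,0,0],[0,0,-0.0366,0,0,0,0],[0,0,-0.0366,0,0,0,0],[0,0,-0.0366,0,0,0,0]]'
python3 go.py 527.3 -17.5 212 171.4 527.3 -17.5 112.6 171.4
```

```text
clock: 54.97
eef_pos: [486.0, -222.8, 212.7]
tcp_rot: [-3.141, 0.0, 2.998]
contact_force: [0.3, -0.0, 0.1]
opening: 1.004
grasp_force: 0.0
t 55.0 at [ 486.  -222.8  212.7] rpy [-180.     0.   171.8] F [ 0.3 -0.   0.1] open 1.0 grip 0.0 q6 -1.86
rz 0.002  dx -0.41 dy 8.37 dz 0.03
rz -0.000  dx 0.00 dy 0.00 dz 3.98
```

```bash
python3 -m inch '[[0,0,0.002,-0.034,0.698,0,0],[0,0,0,-0.034,0.698,0,0],[0,0,0,-0.034,0.698,0,0],[0,0,0,-0.034,0.698,0,0],[0,0,0,-0.034,0.698,0,0],[0,0,0,-0.034,0.698,0,0],[0,0,0,-0.034,0.698,0,0],[0,0,0,-0.034,0.698,0,0]]'>/dev/null
python3 -m inch '[[0,0,0,-0.034,0.698,0,0],[0,0,0,-0.034,0.698,0,0],[0,0,0,-0.034,0.698,0,0],[0,0,0,-0.034,0.698,0,0],[0,0,0,0,0,0,0],[0,0,0,0,0,0,0],[0,0,0,0,0,0,0]]'
python3 go.py 527.3 -17.5 112.6 171.4
```

```text
clock: 56.22
eef_pos: [528.3, -17.8, 212.4]
tcp_rot: [-3.141, 0.0, 2.987]
contact_force: [1.3, 0.0, -0.6]
opening: 0.999
grasp_force: 0.0
t 56.2 at [528.3 -17.8 212.4] rpy [-180.     0.   171.1] F [ 1.3  0.  -0.6] open 1.0 grip 0.0 q6 -1.45
rz -0.002  dx 0.04 dy 0.01 dz 3.99
```

```bash
python3 -m inch '[[0,0,-0.001,0.02,0,0.4,0],[0,0,0,0,0,0.7,0],[0,0,0,0,0,0.7,0],[0,0,0,0,0,0.7,0],[0,0,0,0,0,0.6,0],[0,0,0,0,0,0.5,0],[0,0,0,0,0,0.3,0],[0,0,0,0,0,0.08,0]]'>/dev/null
python3 -m inch '[[0,0,0,0,0,0,0],[0,0,0,0,0,0,0.4],[0,0,0,0,0,0,0.8],[0,0,0,0,0,0,1],[0,0,0,0,0,0,1],[0,0,0,0,0,0,1],[0,0,0,0,0,0,1],[0,0,0,0,0,0,1]]' 55
python3 go.py
python3 -m inch '[[0,0,0,0,0,-0.2,1],[0,0,0,0,0,-0.4,1],[0,0,0,0,0,-0.6,1],[0,0,0.0366,0,0,-0.37,1],[0,0,0.0366,0,0,-0.37,1],[0,0,0.0366,0,0,-0.37,1],[0,0,0.0366,0,0,-0.37,1],[0,0,0.0366,0,0,-0.37,1]]'>/dev/null
python3 -m inch '[[0,0,0.0366,0,0,-0.37,1],[0,0,0.0366,0,0,-0.37,1],[0,0,0.0366,0,0,-0.37,1],[0,0,0.0366,0,0,-0.37,1],[0,0,0.0366,0,0,-0.37,1],[0,0,0.0366,0,0,-0.37,1],[0,0,0.0366,0,0,-0.37,1],[0,0,0.0366,0,0,-0.37,1]]'
python3 go.py 479 -309.4 263 85.7 479 -309.4 113 85.7
```

```text
clock: 57.55
eef_pos: [528.5, -17.6, 113.4]
tcp_rot: [-3.141, 0.001, 2.989]
contact_force: [-0.6, -2.0, 6.1]
opening: 0.403
grasp_force: 55.0
t 57.5 at [528.5 -17.6 113.4] rpy [-1.800e+02  1.000e-01  1.713e+02] F [-0.6 -2.   6.1] open 0.4 grip 55.0 q6 -1.45
clock: 58.88
eef_pos: [527.3, -17.3, 263.7]
tcp_rot: [-3.141, -0.0, 1.489]
contact_force: [0.5, 0.6, -4.4]
opening: 0.403
grasp_force: 55.5
t 58.9 at [527.3 -17.3 263.7] rpy [-180.    -0.    85.3] F [ 0.5  0.6 -4.4] open 0.4 grip 55.5 q6 0.05
rz -0.002  dx -11.80 dy -1.05 dz 0.03
rz -0.000  dx 0.00 dy 0.00 dz 6.00
```

```bash
python3 -m inch '[[0,0,-0.002,-0.37,-0.03,0,1],[0,0,0,-0.737,-0.066,0,1],[0,0,0,-0.737,-0.066,0,1],[0,0,0,-0.737,-0.066,0,1],[0,0,0,-0.737,-0.066,0,1],[0,0,0,-0.737,-0.066,0,1],[0,0,0,-0.737,-0.066,0,1],[0,0,0,-0.737,-0.066,0,1]]'>/dev/null
python3 -m inch '[[0,0,0,-0.737,-0.066,0,1],[0,0,0,-0.737,-0.066,0,1],[0,0,0,-0.737,-0.066,0,1],[0,0,0,-0.737,-0.066,0,1],[0,0,0,-0.737,-0.066,0,1],[0,0,0,-0.737,-0.066,0,1],[0,0,0,-0.737,-0.066,0,1],[0,0,0,-0.737,-0.066,0,1]]'>/dev/null
python3 -m inch '[[0,0,0,-0.37,-0.03,0,1],[0,0,0,0,0,0,1],[0,0,0,0,0,0.3,1],[0,0,0,0,0,0.6,1],[0,0,0,0,0,0.7,1],[0,0,0,0,0,0.7,1],[0,0,0,0,0,0.7,1],[0,0,0,0,0,0.7,1]]'>/dev/null
python3 -m inch '[[0,0,0,0,0,0.6,1],[0,0,0,0,0,0.5,1],[0,0,0,0,0,0.3,1],[0,0,0,0,0,0,1],[0,0,0,0,0,0,1],[0,0,0,0,0,0,1]]'
python3 go.py 479 -309.4 113 85.7
```

```text
clock: 61.38
eef_pos: [481.5, -309.6, 136.1]
tcp_rot: [3.141, 0.0, 1.501]
contact_force: [0.8, -0.7, -4.2]
opening: 0.403
grasp_force: 55.5
t 61.4 at [ 481.5 -309.6  136.1] rpy [179.9   0.   86. ] F [ 0.8 -0.7 -4.2] open 0.4 grip 55.5 q6 -0.5
rz 0.002  dx 0.00 dy -0.10 dz 0.92
```

```bash
python3 -m inch '[[0,0,0,0,-0.09,0.2,1],[0,0,0,0,0,0.2,1],[0,0,0,0,0,0.15,1],[0,0,0,0,0,0.12,1],[0,0,0,0,0,0.1,1],[0,0,0,0,0,0.08,1],[0,0,0,0,0,0,1],[0,0,0,0,0,0,1]]'
python3 -m inch '[[0,0,0,0,0,0.03,1],[0,0,0,0,0,0.03,1],[0,0,0,0,0,0,1],[0,0,0,0,0,0,1]]'
```

```text
clock: 62.05
eef_pos: [478.8, -309.6, 114.0]
tcp_rot: [-3.142, -0.0, 1.501]
contact_force: [-0.8, 0.2, -4.0]
opening: 0.4
grasp_force: 55.5
clock: 62.38
eef_pos: [479.0, -309.8, 113.4]
tcp_rot: [3.141, 0.001, 1.501]
contact_force: [-2.3, 0.6, 6.4]
opening: 0.404
grasp_force: 56.6
```

```bash
python3 -m inch '[[0,0,0,0,0,0,0.55],[0,0,0,0,0,0,0.4],[0,0,0,0,0,0,0.2],[0,0,0,0,0,0,0],[0,0,0,0,0,0,0],[0,0,0,0,0,0,0],[0,0,0,0,0,0,0]]'>/dev/null
python3 -m inch '[[0,0,0,0,0,-0.3,0],[0,0,0,0,0,-0.7,0],[0,0,0,0,0,-0.9,0],[0,0,-0.0366,0,0,-0.9,0],[0,0,-0.0366,0,0,-0.9,0],[0,0,-0.0366,0,0,-0.9,0],[0,0,-0.0366,0,0,-0.4,0],[0,0,-0.0366,0,0,0,0]]'>/dev/null
python3 -m inch '[[0,0,-0.0366,0,0,0,0],[0,0,-0.0366,0,0,0,0],[0,0,-0.0366,0,0,0,0],[0,0,-0.0366,0,0,0,0],[0,0,-0.0366,0,0,0,0],[0,0,-0.0366,0,0,0,0],[0,0,-0.0366,0,0,0,0],[0,0,-0.0355,0,0,0,0]]'
python3 go.py 606.8 -27.8 237 171.4 606.8 -27.8 128.9 171.4
```

```text
clock: 64.3
eef_pos: [478.7, -309.5, 238.2]
tcp_rot: [-3.141, 0.0, 2.998]
contact_force: [-0.3, -0.1, 0.1]
opening: 1.006
grasp_force: 0.0
t 64.3 at [ 478.7 -309.5  238.2] rpy [-180.     0.   171.8] F [-0.3 -0.1  0.1] open 1.01 grip 0.0 q6 -2.0
rz 0.002  dx -3.38 dy 11.91 dz 0.05
rz -0.000  dx 0.00 dy 0.00 dz 4.32
```

```bash
python3 -m inch '[[0,0,0.002,-0.211,0.744,0,0],[0,0,0,-0.211,0.744,0,0],[0,0,0,-0.211,0.744,0,0],[0,0,0,-0.211,0.744,0,0],[0,0,0,-0.211,0.744,0,0],[0,0,0,-0.211,0.744,0,0],[0,0,0,-0.211,0.744,0,0],[0,0,0,-0.211,0.744,0,0]]'>/dev/null
python3 -m inch '[[0,0,0,-0.211,0.744,0,0],[0,0,0,-0.211,0.744,0,0],[0,0,0,-0.211,0.744,0,0],[0,0,0,-0.211,0.744,0,0],[0,0,0,-0.211,0.744,0,0],[0,0,0,-0.211,0.744,0,0],[0,0,0,-0.211,0.744,0,0],[0,0,0,-0.211,0.744,0,0]]'>/dev/null
python3 -m inch '[[0,0,0,0,0,0,0],[0,0,0,0,0,0,0],[0,0,0,0,0,0,0]]'
python3 go.py 606.8 -27.8 128.9 171.4
```

```text
clock: 65.88
eef_pos: [607.9, -29.0, 237.8]
tcp_rot: [-3.141, -0.0, 2.986]
contact_force: [0.2, -0.8, 0.3]
opening: 1.002
grasp_force: 0.0
t 65.9 at [607.9 -29.  237.8] rpy [-180.    -0.   171.1] F [ 0.2 -0.8  0.3] open 1.0 grip 0.0 q6 -1.46
rz -0.002  dx 0.05 dy 0.04 dz 4.36
```

```bash
python3 -m inch '[[0,0,-0.001,0.04,0.04,0.4,0],[0,0,0,0,0,0.8,0],[0,0,0,0,0,0.8,0],[0,0,0,0,0,0.8,0],[0,0,0,0,0,0.6,0],[0,0,0,0,0,0.5,0],[0,0,0,0,0,0.3,0],[0,0,0,0,0,0.14,0]]'>/dev/null
python3 -m inch '[[0,0,0,0,0,0,0],[0,0,0,0,0,0,0.4],[0,0,0,0,0,0,0.8],[0,0,0,0,0,0,1],[0,0,0,0,0,0,1],[0,0,0,0,0,0,1],[0,0,0,0,0,0,1],[0,0,0,0,0,0,1]]' 50
python3 go.py
python3 -m inch '[[0,0,0,0,0,-0.2,1],[0,0,0,0,0,-0.4,1],[0,0,0,0,0,-0.6,1],[0,0,0.0366,0,0,-0.45,1],[0,0,0.0366,0,0,-0.45,1],[0,0,0.0366,0,0,-0.45,1],[0,0,0.0366,0,0,-0.45,1],[0,0,0.0366,0,0,-0.45,1]]'>/dev/null
python3 -m inch '[[0,0,0.0366,0,0,-0.45,1],[0,0,0.0366,0,0,-0.45,1],[0,0,0.0366,0,0,-0.45,1],[0,0,0.0366,0,0,-0.45,1],[0,0,0.0366,0,0,-0.45,1],[0,0,0.0366,0,0,-0.45,1],[0,0,0.0366,0,0,-0.45,1],[0,0,0.0366,0,0,-0.45,1]]'
python3 go.py 472.7 -393.1 305 85.7 472.7 -393.1 129.2 85.7
```

```text
clock: 67.22
eef_pos: [607.9, -27.6, 129.9]
tcp_rot: [-3.142, 0.001, 2.989]
contact_force: [-1.8, -0.6, 5.7]
opening: 0.324
grasp_force: 49.8
t 67.2 at [607.9 -27.6 129.9] rpy [-1.800e+02  1.000e-01  1.713e+02] F [-1.8 -0.6  5.7] open 0.32 grip 49.8 q6 -1.47
clock: 68.55
eef_pos: [606.9, -27.4, 306.2]
tcp_rot: [-3.141, -0.0, 1.488]
contact_force: [0.6, 0.2, -3.2]
opening: 0.325
grasp_force: 49.9
t 68.5 at [606.9 -27.4 306.2] rpy [-180.    -0.    85.3] F [ 0.6  0.2 -3.2] open 0.33 grip 49.9 q6 0.03
rz -0.002  dx -14.99 dy -4.26 dz 0.05
rz -0.000  dx 0.00 dy 0.00 dz 7.03
```

```bash
python3 -m inch '[[0,0,-0.002,-0.37,-0.105,0,1],[0,0,0,-0.75,-0.213,0,1],[0,0,0,-0.75,-0.213,0,1],[0,0,0,-0.75,-0.213,0,1],[0,0,0,-0.75,-0.213,0,1],[0,0,0,-0.75,-0.213,0,1],[0,0,0,-0.75,-0.213,0,1],[0,0,0,-0.75,-0.213,0,1]]'>/dev/null
python3 -m inch '[[0,0,0,-0.75,-0.213,0,1],[0,0,0,-0.75,-0.213,0,1],[0,0,0,-0.75,-0.213,0,1],[0,0,0,-0.75,-0.213,0,1],[0,0,0,-0.75,-0.213,0,1],[0,0,0,-0.75,-0.213,0,1],[0,0,0,-0.75,-0.213,0,1],[0,0,0,-0.75,-0.213,0,1]]'>/dev/null
python3 -m inch '[[0,0,0,-0.75,-0.213,0,1],[0,0,0,-0.75,-0.213,0,1],[0,0,0,-0.75,-0.213,0,1],[0,0,0,-0.75,-0.213,0,1],[0,0,0,-0.37,-0.105,0,1],[0,0,0,0,0,0,1],[0,0,0,0,0,0.3,1],[0,0,0,0,0,0.6,1]]'>/dev/null
python3 -m inch '[[0,0,0,0,0,0.7,1],[0,0,0,0,0,0.7,1],[0,0,0,0,0,0.7,1],[0,0,0,0,0,0.7,1],[0,0,0,0,0,0.7,1],[0,0,0,0,0,0.7,1],[0,0,0,0,0,0.6,1],[0,0,0,0,0,0.3,1]]'>/dev/null
python3 -m inch '[[0,0,0,0,0,0,1],[0,0,0,0,0,0,1],[0,0,0,0,0,0,1]]'
python3 go.py 472.7 -393.1 129.5 85.7
```

```text
clock: 71.47
eef_pos: [475.5, -393.8, 156.3]
tcp_rot: [3.14, 0.001, 1.501]
contact_force: [-0.8, 0.1, -3.2]
opening: 0.322
grasp_force: 49.9
t 71.5 at [ 475.5 -393.8  156.3] rpy [179.9   0.   86. ] F [-0.8  0.1 -3.2] open 0.32 grip 49.9 q6 -0.62
rz 0.002  dx 0.02 dy -0.11 dz 1.07
```

```bash
python3 -m inch '[[0,0,0,0.02,-0.1,0.25,1],[0,0,0,0,0,0.25,1],[0,0,0,0,0,0.2,1],[0,0,0,0,0,0.14,1],[0,0,0,0,0,0.1,1],[0,0,0,0,0,0.08,1],[0,0,0,0,0,0,1],[0,0,0,0,0,0,1]]'
python3 -m inch '[[0,0,0,0,0,0.03,1],[0,0,0,0,0,0.02,1],[0,0,0,0,0,0,1],[0,0,0,0,0,0,1]]'
```

```text
clock: 72.13
eef_pos: [472.5, -393.2, 129.9]
tcp_rot: [3.141, 0.0, 1.5]
contact_force: [-0.3, -0.2, -1.5]
opening: 0.325
grasp_force: 50.1
clock: 72.47
eef_pos: [472.7, -393.6, 129.9]
tcp_rot: [3.141, 0.001, 1.5]
contact_force: [-2.3, 1.8, 7.6]
opening: 0.326
grasp_force: 51.2
```

Contact. I'll release, retreat and verify everything.

```bash
python3 -m inch '[[0,0,0,0,0,0,0.62],[0,0,0,0,0,0,0.5],[0,0,0,0,0,0,0.3],[0,0,0,0,0,0,0],[0,0,0,0,0,0,0],[0,0,0,0,0,0,0],[0,0,0,0,0,0,0]]'>/dev/null
python3 -m inch '[[0,0,0,0,0,-0.3,0],[0,0,0,0,0,-0.7,0],[0,0,0,0,0,-0.9,0],[0,0,0,0,0,-0.9,0],[0,0,0,0,0,-0.9,0],[0,0,0,0,0,-0.9,0],[0,0,0,0,0,-0.9,0],[0,0,0,0,0,0,0]]'
python3 -m inch '[[0,0,0,0.7,-0.5,0,0],[0,0,0,0.8,-0.6,0,0],[0,0,0,0.8,-0.6,0,0],[0,0,0,0.8,-0.6,0,0],[0,0,0,0.8,-0.6,0,0],[0,0,0,0.5,-0.3,0,0],[0,0,0,0,0,0,0],[0,0,0,0,0,0,0]]'
python3 - <<'E'
from h import *
t=grab_frame("top"); s=grab_frame("side"); save(s,"z.png",(150,60,450,360),2)
for c,f in(("top",t),("side",s)):
    P=cloud(f)
    for n,h,g in(("jar",121,(485,-222)),("can",150,(478,-309)),("bot",164,(472,-393))):
        m=(abs(P[...,2]-h)<4)&(np.hypot(P[...,0]-g[0],P[...,1]-g[1])<35); q=P[m]; print(c,n,len(q),q.mean(0).round(1) if len(q) else "")
    hsv=cv2.cvtColor(f["pixels"],cv2.COLOR_RGB2HSV).astype(int); H,S=hsv[...,0],hsv[...,1]
    m=((H<10)|(H>175))&(S>100)&(np.hypot(P[...,0]-532,P[...,1]-301)<130)&(P[...,2]>30)&(P[...,2]<60); q=P[m]; print(c,"stone",cv2.minAreaRect(q[:,:2].astype(np.float32)) if len(q)>5 else "")
E
```

```text
clock: 73.72
eef_pos: [474.1, -394.6, 271.8]
tcp_rot: [3.135, 0.004, 1.5]
contact_force: [0.4, 0.0, 0.7]
opening: 0.999
grasp_force: 0.0
clock: 74.38
eef_pos: [400.7, -277.8, 266.6]
tcp_rot: [3.14, 0.001, 1.501]
contact_force: [0.4, -0.5, 0.1]
opening: 1.005
grasp_force: 0.0
top jar 323 [ 484.7 -220.3  121. ]
top can 158 [ 477.5 -306.1  149.9]
top bot 17 [ 479.2 -383.9  163.6]
top stone ((532.0406494140625, 301.8708801269531), (51.44261169433594, 200.23219299316406), 79.12049102783203)
side jar 409 [ 485.3 -224.2  121. ]
side can 258 [ 478.4 -310.4  149.9]
side bot 221 [ 472.6 -394.9  163.9]
side stone ((475.5146789550781, 309.99200439453125), (52.7125358581543, 83.7542495727539), 80.29438781738281)
```

View pics/z.png

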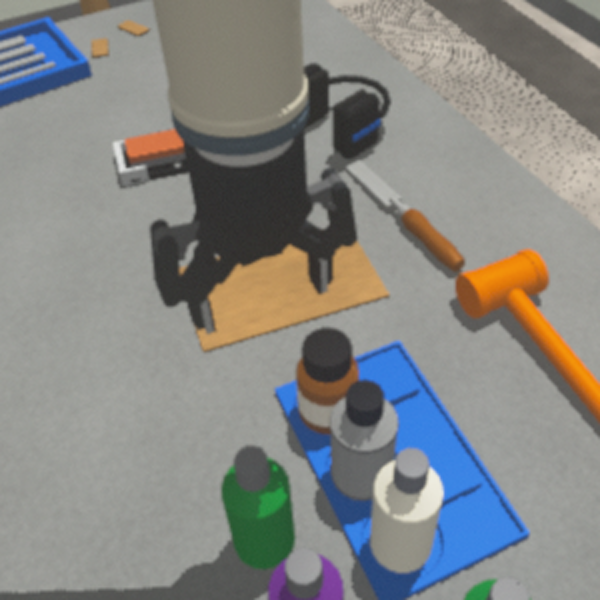

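All three stand upright in their own wells within about 2 mm of their starts. The jar is at (327,380), the can at (363,440) and the bottle at (408,510) in the crop. The stone is in the holder and the gripper is clear.

```bash
python3 -c "
from rig import r
print(r.sign_off())"
```

```text
the job is handed in; nothing more can be done
None
```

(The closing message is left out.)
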